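# Put the coin tubes away under the ratchet board

## Task

Raise the half-open board of the till case to its top notch so that it stands there by itself, and lay every square coin tube from the wooden drawer flat and lengthwise in an empty bay of the yellow tray, one to a bay, leaving the tubes that are already in there. Then lift the board past the top to free its ratchet and lower it gently until it is fully shut. The round rolls stay in the drawer, and the mug, the magnifier and the bowl are left alone.

Things in the scene. Friction and masses are not known exactly. Their poses are not given: they have to be found in the camera images.
- board (a joint): hinged wooden board (208 x 312 x 8 mm, grey felt) over the till case; rad, 0 = shut. It rises with clicks and cannot fall below the notch last passed: 0.49 (start), 0.855, 1.22 (top). Let go at 1.24 to 1.36 it settles on the top one. Past about 1.47 (stop at 1.53) the pawl flips out within 1 s, and the board comes down freely (falls if let go); shutting it re-sets the pawl. 2 N lifts it.
- bar (a point): centre of the board's handle: a round steel bar 12 mm thick, 110 mm long along the case's y, carried by an arm at each end 45 mm out from the board's near edge (the gap takes a finger); it moves with the board, 245 mm from the hinge line
- hinge (a point): middle of the board's hinge line, at the case's far edge 72 mm above the table; axes are the case's: the hinge line runs along y, z up. With the board at angle q the bar is at (-0.245 cos q, 0, 0.245 sin q) from here. The case's walls rise 66 mm above the table: near wall 195 to 203 mm towards -x from here, side walls 150 to 158 mm either side
- bay0 (a point): floor centre of bay 0 of the yellow tray in the case (bay 0 at the right, -y); 97 mm long in x, 55 mm wide, pitch 58 mm, dividers 3 mm thick and 8 mm high; the floor is 6 mm above the table, the hinge line 145 mm towards +x. Axes are the case's, z up
- bay1 (a point): floor centre of bay 1 of the yellow tray in the case (bay 0 at the right, -y); 97 mm long in x, 55 mm wide, pitch 58 mm, dividers 3 mm thick and 8 mm high; the floor is 6 mm above the table, the hinge line 145 mm towards +x. Axes are the case's, z up
- bay2 (a point): floor centre of bay 2 of the yellow tray in the case (bay 0 at the right, -y); 97 mm long in x, 55 mm wide, pitch 58 mm, dividers 3 mm thick and 8 mm high; the floor is 6 mm above the table, the hinge line 145 mm towards +x. Axes are the case's, z up
- bay3 (a point): floor centre of bay 3 of the yellow tray in the case (bay 0 at the right, -y); 97 mm long in x, 55 mm wide, pitch 58 mm, dividers 3 mm thick and 8 mm high; the floor is 6 mm above the table, the hinge line 145 mm towards +x. Axes are the case's, z up
- bay4 (a point): floor centre of bay 4 of the yellow tray in the case (bay 0 at the right, -y); 97 mm long in x, 55 mm wide, pitch 58 mm, dividers 3 mm thick and 8 mm high; the floor is 6 mm above the table, the hinge line 145 mm towards +x. Axes are the case's, z up
- t1_mid (a point): a tube to put away, lying in the drawer at the start: a square-section coin tube (box) 70 x 30 x 30 mm, 0.18 kg, white plastic with a grey band near one end and a copper coin showing at each end; this point is its centre, x along its 70 mm length. None if absent
- t2_mid (a point): a tube to put away, lying in the drawer at the start: a square-section coin tube (box) 70 x 30 x 30 mm, 0.18 kg, white plastic with a grey band near one end and a copper coin showing at each end; this point is its centre, x along its 70 mm length. None if absent
- t3_mid (a point): a tube to put away, lying in the drawer at the start: a square-section coin tube (box) 70 x 30 x 30 mm, 0.18 kg, white plastic with a grey band near one end and a copper coin showing at each end; this point is its centre, x along its 70 mm length. None if absent
- t4_mid (a point): a tube to put away, lying in the drawer at the start: a square-section coin tube (box) 70 x 30 x 30 mm, 0.18 kg, white plastic with a grey band near one end and a copper coin showing at each end; this point is its centre, x along its 70 mm length. None if absent
- r1_mid (a point): a tube already lying in one of the bays at the start: a square-section coin tube (box) 70 x 30 x 30 mm, 0.18 kg, white plastic with a grey band near one end and a copper coin showing at each end; this point is its centre, x along its 70 mm length. None if absent
- r2_mid (a point): a tube already lying in one of the bays at the start: a square-section coin tube (box) 70 x 30 x 30 mm, 0.18 kg, white plastic with a grey band near one end and a copper coin showing at each end; this point is its centre, x along its 70 mm length. None if absent
- r3_mid (a point): a tube already lying in one of the bays at the start: a square-section coin tube (box) 70 x 30 x 30 mm, 0.18 kg, white plastic with a grey band near one end and a copper coin showing at each end; this point is its centre, x along its 70 mm length. None if absent
- r4_mid (a point): a tube already lying in one of the bays at the start: a square-section coin tube (box) 70 x 30 x 30 mm, 0.18 kg, white plastic with a grey band near one end and a copper coin showing at each end; this point is its centre, x along its 70 mm length. None if absent
- drawer_in (a point): inner floor centre, 6 mm above the table, of the shallow open wooden drawer: 270 (x) x 262 (y) mm outside, walls 6 mm thick, top of the walls 26 mm above the table; axes are the drawer's, z up
- roll1_mid (a point): white paper coin roll, 28 mm across, 46 mm high, standing in the drawer; its centre. Not to be put away: stays in the drawer
- roll2_mid (a point): brown paper coin roll, 28 mm across, 46 mm high, standing in the drawer; its centre. Not to be put away: stays in the drawer
- roll3_mid (a point): round white coin tube, 38 mm across, 38 mm high, standing in the drawer; its centre. Not to be put away: stays in the drawer
- roll4_mid (a point): white paper coin roll, 28 mm across, 46 mm high, standing in the drawer; its centre. Not to be put away: stays in the drawer
- mug: white mug, 76 mm across, 88 mm high, standing on the table; centre of its underside. To be left alone
- loupe: black magnifier, 56 mm across, 42 mm high, standing on the table; centre of its underside. To be left alone
- bowl: wooden bowl, 110 mm across, 40 mm high, standing on the table; centre of its underside. To be left alone
There are look-alikes about, which are no part of the job. Leave any turquoise look-alike of the part that bears t4_mid alone.

How it is judged:
By the outcome, as a careful person would: the job done as asked, in the order asked, and still so for the second after the job is handed in, with the robot touching nothing.
Of r1, r2, r3, r4 only 1 to 2 are there at a start; the rules pass over those that are not, and their reading is None.
Of t1, t2, t3, t4 only 2 to 3 are there at a start; the rules pass over those that are not, and their reading is None.
At some moment in a run one of t1, t2, t3, t4 may be knocked a few centimetres aside while the robot is not near it.
It also fails if it takes over 210 s, if anything falls off the work surface, if the arm or the gripper's body presses on something with over 40 N, if the wrist force passes 120 N, or if a joint passes its speed limit or range.

## Robot

A 7-joint arm with a two-finger parallel gripper is mounted at the origin on the work surface. World frame = base frame: x ahead of the robot, y to its left, z up, the work surface at z = 0. Lengths are in mm, angles in rad, forces in N, time in s.
With the tool pointing down it reaches from about 400 to 850 mm from the base axis. Payload 10.4 kg.
Tool frame: the origin (TCP) lies at the very end of the fingers, on their centre line; the grasp point (between the pads) lies 19 mm behind it; z points along the fingers, x is the direction in which the jaws open and shut, and the axes are right-handed (so a half turn about z gives the same grasp; the last joint's range is limited). The gripper opens to 87 mm and grips with 3 to 60 N. Pads are 19 mm wide; open, the fingers measure 117 mm over their backs; the gripper's body (75 mm by 190 mm) begins 51 mm behind the grasp point.
Start: joints at [1.086, 0.332, -0.065, 1.46, 0.022, 1.35, -0.088], TCP at [278.499, -559.545, 222.576] pointing down, gripper open.
Joint ranges: [-2.6, 2.6], [-0.5, 2.12], [-1.47, 1.34], [0.16, 2.42], [-1.27, 4.41], [0.06, 2.06], [-2.6, 2.6]. Speed limits (rad/s): [2.22, 2.22, 2.79, 2.79, 3.14, 3.14, 3.14].

## Interface

Orientations are given as a rotation vector (axis times angle).
In Python, from workcell import sensors, imaging, manip gives the robot as it stands.
- The arm moves only by the tool move_arm, never from a script. Its argument "moves" is a list of rows, each a list of 7 numbers: the shift along the world's x, y, z in cm, then the turn, a rotation vector about the world's x, y, z in rad, then the opening, from -1 (shut) to 1 (fully open), so that 0 is half open. A call has 1 to 20 rows; each row shifts and turns the pose as measured when the row begins; what a row does not reach is not made up. A row lasts 1/12 s, in which the tool goes at most 41.7 mm and 7.16 degrees, less where a joint would pass 70% of its speed; a pose out of reach is approached as far as the arm can. A call is refused whole if a number of a shift passes 4.17 or a number of a turn 0.125, either way. A call with a gripper value outside its range is refused whole. The fingers move at their own pace and stop on an object; "grip_force" is the grip in N (left out, the last holds). Time passes only in rows, so rows that do not move let the fingers close. It gives the time, the measured TCP pose, the force and the opening at its end, in the units of the state.
- sensors.read_state(): the state, without advancing time (a new reading comes with each control period).
- imaging.snapshot(name): name is "scene" or "side" or "wrist"; returns (picture, depth): 420x560x3 uint8, blue, green, red; 420x560 float32, mm along the optical axis (not along the pixel's ray), 0 where there is no reading.
- imaging.camera_info(name): a dict with "vertical_fov" (degrees; the focal length in pixels is half the picture's height over the tangent of half this angle, whatever the lens; pixels are square), "cx", "cy" (the principal point, pixels), "T" (4x4, takes a point from camera to world coordinates); the wrist camera has in their place "T_tool_cam" (4x4, takes a point from camera to tool coordinates, whose origin is the TCP and whose axes are the tool frame's). Camera axes: x right, y down, z forward; pixel columns grow to the right and rows downward; lengths in mm; the calibration is good to about 2 mm. A picture is of the moment at which its call begins: read the wrist's pose just before it. camera_info takes no time and is no camera call.
- manip.hand_in(): hands the job in, once; it reports no verdict.
The state is a dict: "t": time; "joint_positions": joint angles; "qvel": joint speeds; "joint_efforts": joint torques, N m; "ee_pos": TCP position; "eef_rot": TCP orientation; "ft_force": force on the tool from outside, world axes, zero at the start; "ft_torque": the same for the moment, N m; "gripper_width": finger opening in mm.
Only numpy, scipy, OpenCV 4.12 (cv2) and the standard library are available. Lean on these libraries where they do the work, as an engineer would, in place of code of your own. Each camera call takes 0.05 s, during which the arm holds its last target.

## Working session

There is one attempt and no reset: what is moved stays moved. The work goes in short steps, Python scripts to look and compute and a tool call to move; the robot and the scene stay as the last step left them, time stands still between calls to the robot, and variables do not carry over. Pictures are saved under pics/ and viewed, and the job is handed in when it is done.

Besides the shell and the picture viewer there is one more tool, called in YAML: its name, and indented under it one key for each argument. move_arm: Moves the arm, as the interface text tells. Its arguments: {"type":"object","properties":{"moves":{"type":"array","items":{"type":"array","items":{"type":"number"}}},"grip_force":{"type":"number"}},"required":["moves"]}

```bash
mkdir -p pics; ls
cat > h.py <<'E'
import numpy as np, cv2
from workcell import sensors, imaging, manip
from scipy.spatial.transform import Rotation as R
def K(n):
    c=imaging.camera_info(n); f=210/np.tan(np.radians(c["vertical_fov"])/2); return f,c["cx"],c["cy"],c
def Tcam(n,st=None):
    c=imaging.camera_info(n)
    if "T" in c: return np.array(c["T"])
    st=st or sensors.read_state()
    T=np.eye(4);T[:3,:3]=R.from_rotvec(st["eef_rot"]).as_matrix();T[:3,3]=st["ee_pos"]
    return T@np.array(c["T_tool_cam"])
def ray(n,u,v,T):
    f,cx,cy,_=K(n); d=T[:3,:3]@np.array([(u-cx)/f,(v-cy)/f,1]); return T[:3,3],d
def onplane(n,u,v,z,T):
    o,d=ray(n,u,v,T); return o+d*(z-o[2])/d[2]
def pt(n,u,v,D,T):
    o,d=ray(n,u,v,T); return o+d*D
def cloud(n,dep,T):
    f,cx,cy,_=K(n); v,u=np.mgrid[:420,:560]
    P=np.stack([(u-cx)/f*dep,(v-cy)/f*dep,dep],-1)
    W=P@T[:3,:3].T+T[:3,3]; W[dep==0]=np.nan; return W
def shot(n,name):
    st=sensors.read_state(); T=Tcam(n,st); im,d=imaging.snapshot(n); cv2.imwrite(f"pics/{name}.png",im); np.savez(f"pics/{name}.npz",im=im,d=d,T=T); return im,d,T
E
python3 - <<'E'
from h import *
for n in ["scene","side","wrist"]:
    im,d,T=shot(n,n+"0"); print(n,K(n)[:3],T.round(2).tolist(),im.shape)
print(sensors.read_state())
E
```

```text
pics
scene (np.float64(500.3664644820048), 279.29051683318403, 216.1221742441013) [[-0.87, 0.37, -0.33, 931.96], [0.5, 0.64, -0.58, 696.23], [-0.01, -0.67, -0.75, 1050.62], [0.0, 0.0, 0.0, 1.0]] (420, 560, 3)
side (np.float64(387.73246967846967), 278.6497987839218, 217.84818651897078) [[0.79, -0.35, 0.51, -44.53], [-0.62, -0.46, 0.64, -803.47], [0.01, -0.82, -0.58, 759.79], [0.0, 0.0, 0.0, 1.0]] (420, 560, 3)
wrist (np.float64(377.01054108356993), 275.7733408240318, 211.60896425535498) [[0.45, -0.85, -0.27, 352.65], [-0.9, -0.43, -0.13, -522.8], [-0.0, 0.3, -0.95, 385.49], [0.0, 0.0, 0.0, 1.0]] (420, 560, 3)
{'t': 0.15, 'joint_positions': array([ 1.08640778,  0.3326866 , -0.06471343,  1.46069535,  0.02160925,
        1.34992005, -0.08853672]), 'qvel': array([-0.00206528, -0.00208521, -0.00059614, -0.00497219, -0.00083333,
       -0.00037852,  0.00021094]), 'joint_efforts': array([ 3.50306200e-04, -6.23635983e+01,  2.43556383e-02, -3.90138888e+01,
       -6.13353378e-02,  3.73977469e-02,  7.58819806e-05]), 'ee_pos': array([ 278.35065782, -559.28629659,  221.987131  ]), 'eef_rot': array([-2.67043798e+00,  1.65386525e+00,  1.39150982e-03]), 'ft_force': array([-0.68559819,  0.03722877, -0.44595816]), 'ft_torque': array([ 0.04685484, -0.037764  , -0.01148551]), 'gripper_width': 87.16776067478209}
```

View pics/scene0.png

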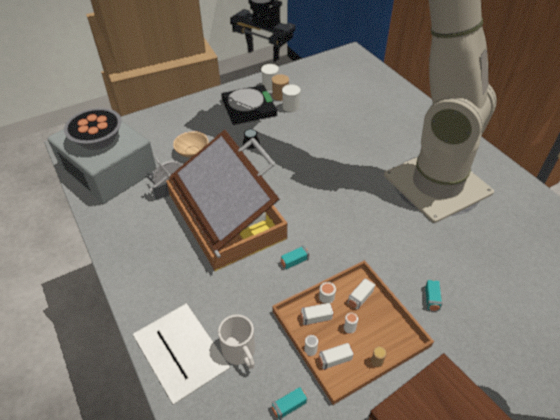

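View pics/side0.png

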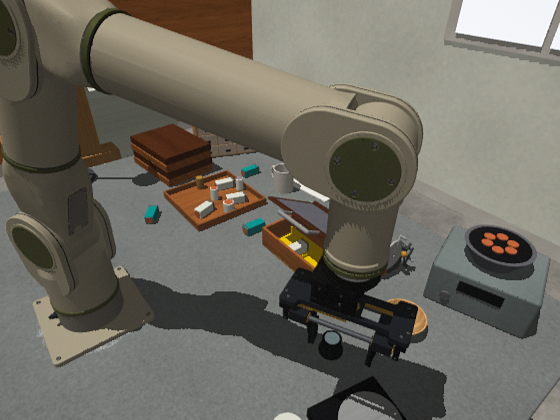

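View pics/wrist0.png

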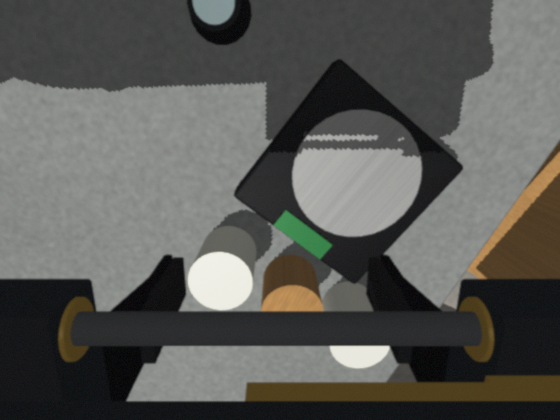

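The scene view shows three white square tubes in the drawer at about (317,314), (362,293) and (337,355). Four round rolls stand among them, turquoise decoys lie outside, and the case with the half-open board is near (230,200). The side view shows yellow bays and at least one tube under the board.

Run:
```python
from h import *
z=np.load("pics/scene0.npz"); im=z["im"]
cv2.imwrite("pics/c1.png",cv2.resize(im[250:410,260:440],None,fx=4,fy=3.6,interpolation=cv2.INTER_CUBIC))
cv2.imwrite("pics/c2.png",cv2.resize(im[120:280,140:320],None,fx=4,fy=3.6,interpolation=cv2.INTER_CUBIC))
z=np.load("pics/side0.npz"); im=z["im"]
cv2.imwrite("pics/c3.png",cv2.resize(im[160:280,150:350],None,fx=4,fy=4,interpolation=cv2.INTER_CUBIC))
```

```text
(no output)
```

View pics/c1.png

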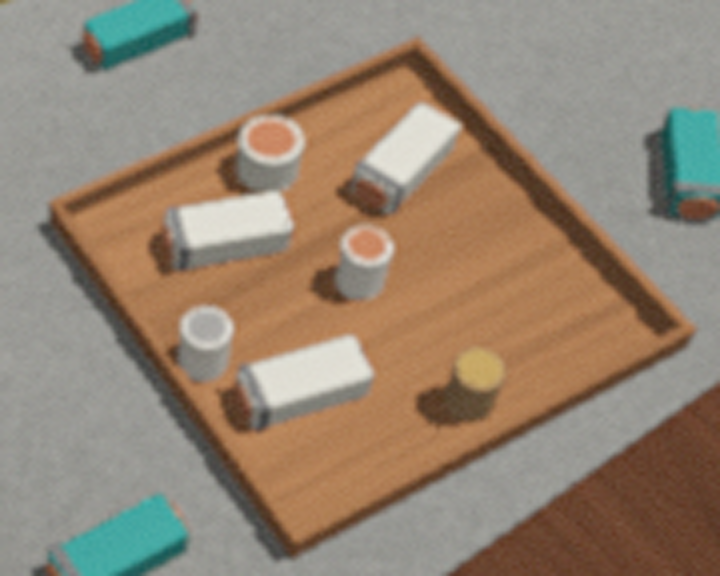

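View pics/c2.png

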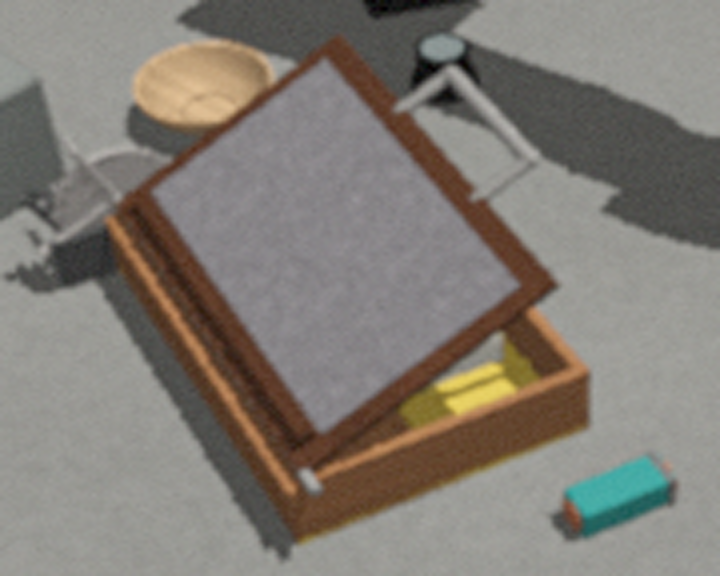

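View pics/c3.png

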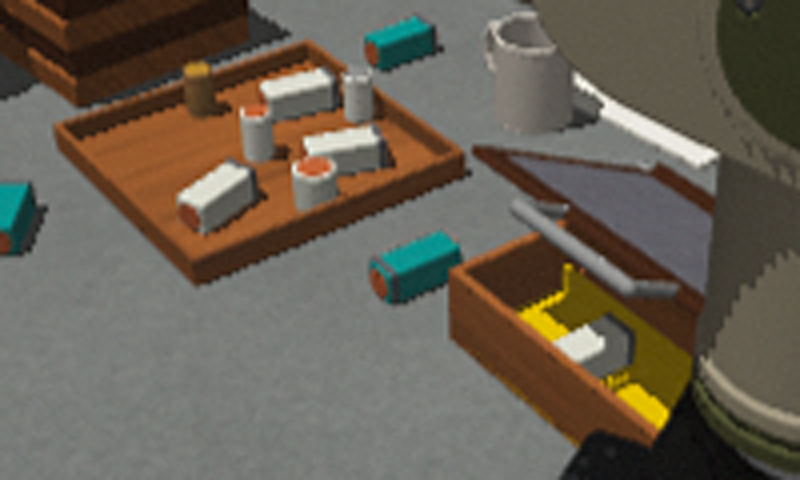

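Run:
```python
from h import *
z=np.load("pics/scene0.npz"); im=z["im"];d=z["d"];T=z["T"]
W=cloud("scene",d,T)
def at(x,y,s,o):
    u=o[0]+x/4;v=o[1]+y/3.6
    return (u,v)
# case crop points
for nm,(x,y),zz in [("far wall left end(115,220)",(112,220),66),("near-right corner(588,372)",(586,372),66),("far right corner (295,492)",(296,492),66),("bar c(495,115)",(498,113),None),("bar e1 (452,72)",(452,72),None),("bar e2",(538,160),None),("board far left",(122,202),None),("board top right",(338,42),None),("board low right",(552,286),None),("board hinge right",(310,460),None)]:
    u,v=at(x,y,0,(140,120)); k=W[int(round(v))-1:int(round(v))+2,int(round(u))-1:int(round(u))+2].reshape(-1,3)
    print(nm,round(u,1),round(v,1),np.nanmedian(k,0).round(0), onplane("scene",u,v,zz,T).round(1) if zz else "")
# felt plane
hsv=cv2.cvtColor(im,cv2.COLOR_BGR2HSV)
m=np.zeros((420,560),np.uint8); cv2.fillConvexPoly(m,np.array([[222,142],[265,198],[222,235],[184,175]]),1)
P=W[m>0];P=P[~np.isnan(P[:,0])]
c=P.mean(0);n=np.linalg.svd(P-c)[2][2];n*=np.sign(n[2]);print("felt",c.round(1),n.round(4),"angle",np.arccos(n[2]),"dir",np.arctan2(n[1],n[0]))
```

```text
far wall left end(115,220) 168.0 181.1 [ 702. -351.   58.] [ 704.6 -344.1   66. ]
near-right corner(588,372) 286.5 223.3 [496. -41.  66.] [495.5 -39.7  66. ]
far right corner (295,492) 214.0 256.7 [704. -41.  58.] [705.  -35.7  66. ]
bar c(495,115) 264.5 151.4 [ 474. -197.  187.] 
bar e1 (452,72) 253.0 140.0 [ 478. -247.  188.] 
bar e2 274.5 164.4 [ 475. -142.  186.] 
board far left 170.5 176.1 [ 694. -350.   75.] 
board top right 224.5 131.7 [ 521. -345.  167.] 
board low right 278.0 199.4 [518. -43. 166.] 
board hinge right 217.5 247.8 [689. -44.  80.] 
felt [ 602.  -185.7  125.1] [ 0.4604 -0.0022  0.8877] angle 0.4784920554234012 dir -0.004704386103167199
```

```bash
cat > tubes.py <<'E'
from h import *
def find(n,im,d,T,hi=60):
    W=cloud(n,d,T)
    hsv=cv2.cvtColor(im,cv2.COLOR_BGR2HSV)
    ok=(hsv[...,1]<45)&(hsv[...,2]>150)&(W[...,2]>30)&(W[...,2]<hi)
    return W,ok
if __name__=="__main__":
  for n in ["scene","side"]:
    z=np.load(f"pics/{n}0.npz"); W,ok=find(n,z["im"],z["d"],z["T"])
    ok&=(W[...,0]>300)&(W[...,0]<850)&(W[...,1]>-50)&(W[...,1]<400)
    k,l,s,c=cv2.connectedComponentsWithStats(ok.astype(np.uint8))
    for i in range(1,k):
        if s[i,4]<15: continue
        P=W[l==i]; top=P[P[:,2]>np.percentile(P[:,2],90)-4]
        r=cv2.minAreaRect(top[:,:2].astype(np.float32))
        print(n,c[i].round(0),s[i,4],"z",np.percentile(P[:,2],[10,50,95]).round(1),"rect",np.round(r[0],1),np.round(r[1],1),round(r[2],1))
    # drawer extent: wall-top brown
    if n=="scene":
        for uv in [(273,308),(364,263),(432,342),(333,403)]:
            uv2=uv; print(uv, onplane(n,*uv,26,z["T"]).round(0))
E
python3 tubes.py
```

```text
scene [363. 290.] 275 z [32.8 35.7 39. ] rect [431.2 212.6] [64.3 30.2] 19.0
scene [328. 291.] 59 z [41.1 43.7 46.1] rect [507.2 173.4] [30.6 35.9] 55.9
scene [318. 311.] 306 z [32.9 35.3 38.7] rect [555.8 207.3] [29.2 63.3] 72.3
scene [352. 321.] 37 z [45.2 51.5 54.6] rect [508.9 273.1] [17.5 25.1] 56.4
scene [312. 342.] 123 z [48.9 51.6 55. ] rect [614.2 270.8] [24.9 24.3] 58.6
scene [337. 353.] 360 z [33.2 35.3 38.8] rect [576.2 316.9] [29.5 62.8] 78.5
(273, 308) [639. 143.  26.]
(364, 263) [376. 144.  26.]
(432, 342) [374. 398.  26.]
(333, 403) [643. 401.  26.]
side [223. 180.] 75 z [33.6 35.7 38.4] rect [572.6 313.3] [31.5 62.5] 78.7
side [235. 195.] 85 z [33.7 35.8 38.3] rect [552.3 201.1] [30.4 59.4] 75.5
side [203. 206.] 94 z [34.1 35.8 38. ] rect [427.6 208. ] [63.7 28. ] 18.8
```

move_arm:
  moves:
    - [0,0,3,0,0,0,-0.3]
    - [0,0,3,0,0,0,-0.3]
    - [1.6,3,0,0,0,0.1,-0.3]
    - [1.6,3,0,0,0,0.1,-0.3]
    - [1.6,3,0,0,0,0.1,-0.3]
    - [1.6,3,0,0,0,0.1,-0.3]
    - [1.6,3,0,0,0,0.1,-0.3]
    - [1.6,3,0,0,0,0.1,-0.3]
    - [1.6,3,0,0,0,0.1,-0.3]
    - [1.6,3,0,0,0,0.1,-0.3]
    - [1.6,3,0,0,0,0.1,-0.3]
    - [1.6,3,0,0,0,0.1,-0.3]

```text
t: 1.15
ee_pos: [434.7, -250.8, 280.0]
eef_rot: [3.133, -0.126, -0.013]
ft_force: [0.7, 0.6, 0.9]
gripper_width: 31.1
```

move_arm:
  moves:
    - [2,2.8,0,0,0,0.08,-0.3]
    - [1.5,2.8,0,0,0,0,-0.3]
    - [0,0,0,0,0,0,-0.3]
    - [0,0,0,0,0,0,-0.3]

```text
t: 1.48
ee_pos: [473.5, -183.1, 280.0]
eef_rot: [3.136, 0.035, -0.011]
ft_force: [-0.4, -0.8, -0.6]
gripper_width: 30.5
```

Run:
```python
from h import *
print(sensors.read_state()["ee_pos"],sensors.read_state()["eef_rot"])
im,d,T=shot("wrist","w1"); 
im,d,T=shot("scene","s1"); cv2.imwrite("pics/s1c.png",cv2.resize(im[80:280,140:380],None,fx=3,fy=3,interpolation=cv2.INTER_CUBIC))
im,d,T=shot("side","d1");
```

```text
[ 473.5236512  -183.14937063  279.97871049] [ 3.13640623  0.03546709 -0.01096612]
```

View pics/w1.png

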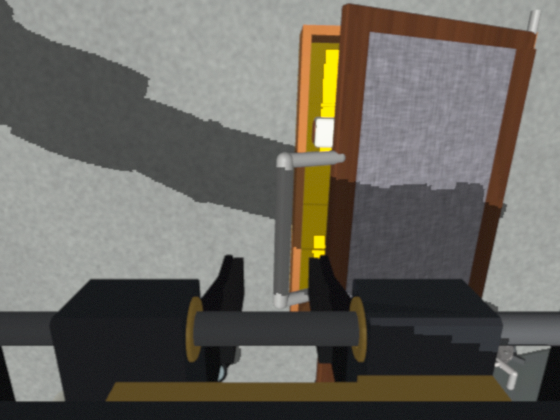

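View pics/s1c.png

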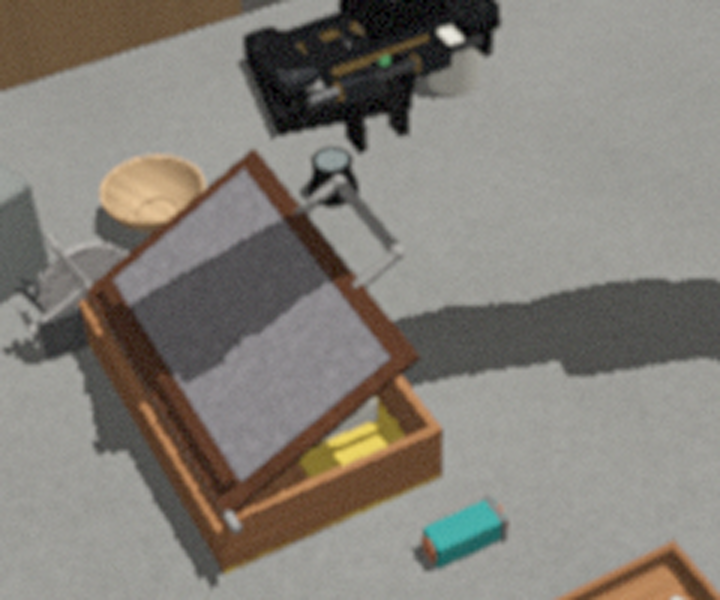

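View pics/d1.png

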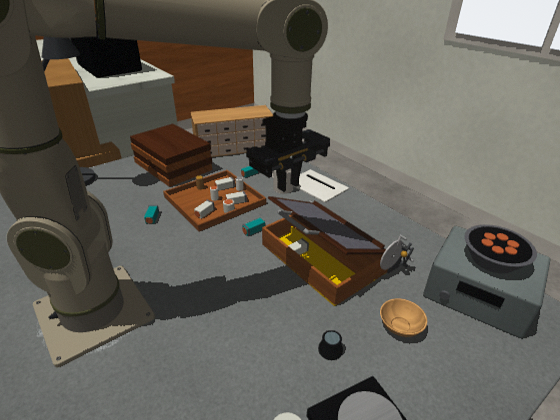

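The wrist view shows the bar from (284,160) to (281,300), with the felt board to its right and one white tube at (324,132). The side view shows one tube, in a left-hand bay, with the other bays visible so far empty.

Run:
```python
from h import *
for n,ps in [("w1",[(284,175),(282,230),(281,290),(284,160),(281,300)])]:
    z=np.load(f"pics/{n}.npz");W=cloud("wrist",z["d"],z["T"])
    for u,v in ps: print(u,v,np.nanmedian(W[v-1:v+2,u-2:u+3].reshape(-1,3),0).round(1), z["d"][v,u], onplane("wrist",u,v,193,z["T"]).round(1))
```

```text
284 175 [ 477.2 -154.1  191.3] 255.95534 [ 477.2 -153.6  193. ]
282 230 [ 477.  -193.8  191.7] 269.15787 [ 476.9 -193.3  193. ]
281 290 [ 477.5 -241.8  191.6] 282.60825 [ 477.5 -241.1  193. ]
284 160 [ 476.9 -143.7  191.7] 253.47069 [ 476.9 -143.4  193. ]
281 300 [ 477.8 -250.4  191.7] 285.55484 [ 477.7 -249.6  193. ]
```

move_arm:
  moves:
    - [0.35,-1.3,-3,0,0,-0.02,-0.3]
    - [0,0,-3,0,0,0,-0.3]
    - [0,0,-3,0,0,0,-0.3]
    - [0,0,-2.2,0,0,0,-0.3]
    - [0,0,0,0,0,0,-0.3]
  grip_force: 10

```text
t: 2.05
ee_pos: [473.8, -206.3, 165.7]
eef_rot: [3.132, -0.024, -0.005]
ft_force: [-0.9, -0.6, -0.9]
gripper_width: 30.3
```

move_arm:
  moves:
    - [0.3,0.9,0.2,0,0,0,-0.6]
    - [0,0,0,0,0,0,-1]
    - [0,0,0,0,0,0,-1]
    - [0,0,0,0,0,0,-1]
    - [0,0,0,0,0,0,-1]
  grip_force: 12

```text
t: 2.47
ee_pos: [479.3, -199.1, 172.7]
eef_rot: [3.131, -0.031, 0.005]
ft_force: [-0.4, 0.4, -1.5]
gripper_width: 11.8
```

move_arm:
  moves:
    - [1.4,0,2.3,0,0,0,-1]
    - [1.5,0,2.0,0,0,0,-1]
    - [1.7,0,1.8,0,0,0,-1]
    - [1.8,0,1.6,0,0,0,-1]
    - [0,0,0,0,0,0,-1]

```text
t: 2.88
ee_pos: [545.8, -199.1, 254.7]
eef_rot: [3.129, -0.031, 0.011]
ft_force: [3.4, -0.4, -6.2]
gripper_width: 11.5
```

move_arm:
  moves:
    - [2.0,0,1.4,0,0,0,-1]
    - [2.1,0,1.2,0,0,0,-1]
    - [2.2,0,0.9,0,0,0,-1]
    - [1.5,0,0.5,0,0,0,-1]
    - [0,0,0,0,0,0,-1]

```text
t: 3.3
ee_pos: [624.8, -199.5, 297.4]
eef_rot: [3.129, -0.033, 0.004]
ft_force: [0.8, -0.1, -6.2]
gripper_width: 11.8
```

move_arm:
  moves:
    - [-0.6,0,-0.15,0,0,0,-1]
    - [-0.5,0,-0.1,0,0,0,-1]
    - [0,0,0,0,0,0,-1]
    - [0,0,0,0,0,0,-0.7]
    - [0,0,0,0,0,0,-0.3]
    - [0,0,0,0,0,0,-0.3]
    - [0,0,0,0,0,0,-0.3]

```text
t: 3.88
ee_pos: [610.4, -200.1, 296.2]
eef_rot: [3.128, -0.035, 0.005]
ft_force: [0.7, -0.3, 0.2]
gripper_width: 25.5
```

Now up, then back with the gripper over the near side of the case to look in.

move_arm:
  moves:
    - [0,0,2,0,0,0,-0.3]
    - [0,0,3,0,0,0,-0.3]
    - [-1,0,2,0,0,0.1,0]
    - [-3,1,0,0,0,0.12,0.2]
    - [-3,2,0,0,0,0.12,0.2]
    - [-3,3,0,0,0,0.12,0.2]
    - [-2,3,0,0,0,0.12,0.2]
    - [-2,3,0,0,0,0.12,0.2]
    - [0,3.5,0,0,0,0.12,0.2]
    - [0,3.5,0,0,0,0.12,0.2]
    - [0,3.5,0,0,0,0.12,0.2]
    - [0,3.5,0,0,0,0.12,0.2]

```text
t: 4.88
ee_pos: [461.6, 61.3, 372.8]
eef_rot: [2.581, 1.749, 0.025]
ft_force: [-0.1, -0.1, 0.4]
gripper_width: 52.1
```

Run:
```python
from h import *
print(sensors.read_state()["ee_pos"],sensors.read_state()["eef_rot"])
im,d,T=shot("wrist","w2"); 
im,d,T=shot("scene","s2"); cv2.imwrite("pics/s2c.png",cv2.resize(im[80:280,140:380],None,fx=3,fy=3,interpolation=cv2.INTER_CUBIC))
im,d,T=shot("side","d2");cv2.imwrite("pics/d2c.png",cv2.resize(im[140:300,200:420],None,fx=3.6,fy=3.6,interpolation=cv2.INTER_CUBIC))
```

```text
[461.63371636  61.29816596 372.79862896] [2.58100664 1.74904324 0.02537212]
```

View pics/w2.png

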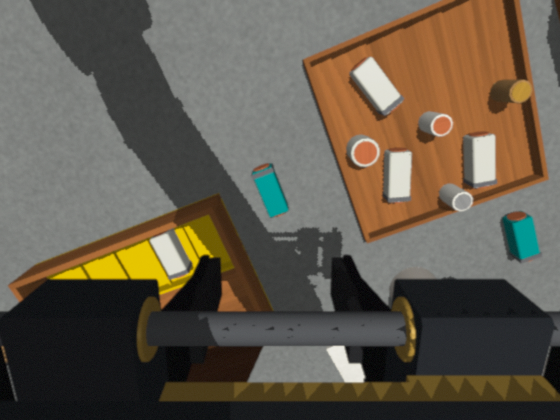

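View pics/s2c.png

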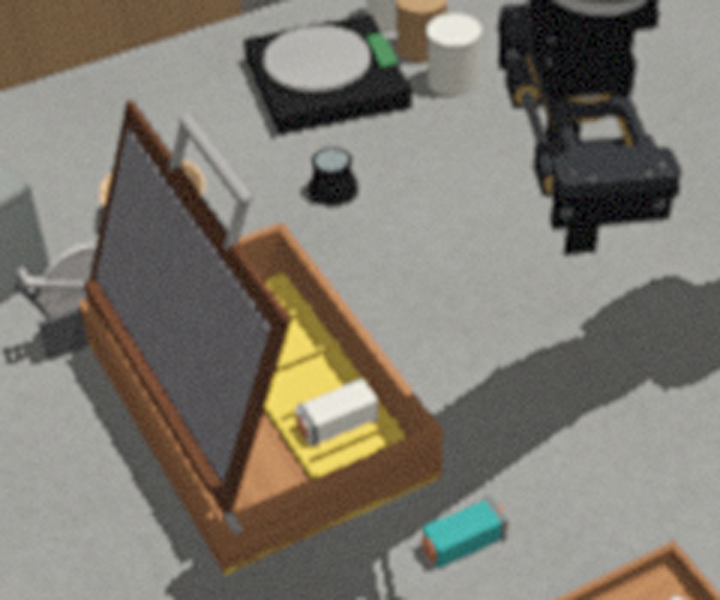

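View pics/d2c.png

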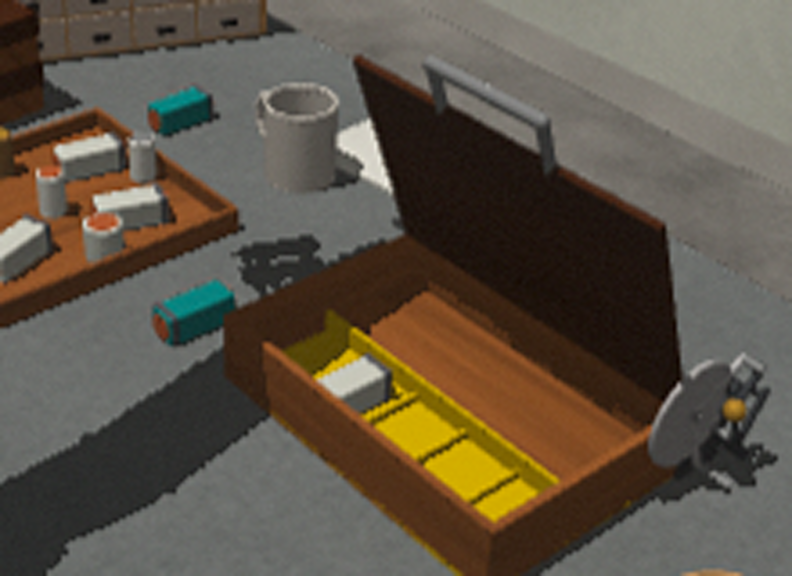

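The board stands at the top notch. The wrist view shows one tube in the bay second from the left, at (170,255), so bays 0, 1, 2 and 4 are empty. It also shows three white square tubes in the drawer at (377,87), (398,175) and (480,160).

```bash
cat > rep.py <<'E'
import sys
from tubes import *
def rep(name,n="wrist",box=None):
    z=np.load(f"pics/{name}.npz"); im,d,T=z["im"],z["d"],z["T"]
    W=cloud(n,d,T); hsv=cv2.cvtColor(im,cv2.COLOR_BGR2HSV)
    ok=(hsv[...,1]<60)&(hsv[...,2]>90)&(W[...,2]>29)&(W[...,2]<42)&(W[...,0]>300)&(W[...,0]<850)&(W[...,1]>-380)&(W[...,1]<420)
    ok=cv2.morphologyEx(ok.astype(np.uint8),cv2.MORPH_OPEN,np.ones((3,3)))
    k,l,s,c=cv2.connectedComponentsWithStats(ok)
    for i in range(1,k):
        if s[i,4]<80: continue
        P=W[l==i]; zt=np.median(P[:,2]); top=P[abs(P[:,2]-zt)<4]
        r=cv2.minAreaRect(top[:,:2].astype(np.float32)); (a,b)=r[1]; ang=r[2] if a>b else r[2]+90
        ang=(ang+90)%180-90
        print(c[i].round(0),s[i,4],"z",round(zt,1),"c",np.round(r[0],1),"LxW",round(max(a,b),1),round(min(a,b),1),"ang",round(ang,1))
    return W,hsv,ok
if __name__=="__main__":
    W,hsv,ok=rep(sys.argv[1],sys.argv[2] if len(sys.argv)>2 else "wrist")
E
python3 rep.py w2
python3 - <<'E'
from rep import *
W,hsv,ok=rep("w2")
z=np.load("pics/w2.npz")
Y=(hsv[...,0]>18)&(hsv[...,0]<35)&(hsv[...,1]>180)&(W[...,0]>490)&(W[...,0]<610)&(W[...,1]<0)
P=W[Y]; print("yellow",P.shape,np.percentile(P[:,0],[1,99]),np.percentile(P[:,1],[1,99]),np.percentile(P[:,2],[5,50,95]))
q=P[(P[:,0]>520)&(P[:,0]<580)]
for y in range(-200,-40,3):
    s=q[(q[:,1]>=y)&(q[:,1]<y+3)]
    if len(s): print(y,len(s),np.percentile(s[:,2],[50,90]).round(1),end=" | ")
im=z["im"];cv2.imwrite("pics/w2c.png",cv2.resize(im[180:300,0:260],None,fx=3,fy=3,interpolation=cv2.INTER_CUBIC))
E
```

```text
[377.  86.] 1418 z 37.5 c [433.1 210. ] LxW 69.6 30.3 ang 19.7
[483. 160.] 1177 z 37.4 c [576.5 313.4] LxW 69.6 31.1 ang -9.2
[399. 176.] 1134 z 37.4 c [555.8 203.3] LxW 69.0 30.3 ang -17.9
[169. 255.] 930 z 36.9 c [ 545.6 -140.2] LxW 68.5 30.7 ang -1.5
[377.  86.] 1418 z 37.5 c [433.1 210. ] LxW 69.6 30.3 ang 19.7
[483. 160.] 1177 z 37.4 c [576.5 313.4] LxW 69.6 31.1 ang -9.2
[399. 176.] 1134 z 37.4 c [555.8 203.3] LxW 69.0 30.3 ang -17.9
[169. 255.] 930 z 36.9 c [ 545.6 -140.2] LxW 68.5 30.7 ang -1.5
yellow (4749, 3) [515.69731939 600.18795731] [-333.01484962  -63.25381197] [ 5.63348679  7.30351155 20.65994155]
-200 68 [7.2 8.2] | -197 64 [7.  8.3] | -194 72 [7. 8.] | -191 63 [6.9 8.1] | -188 66 [7.1 8.1] | -185 74 [6.9 8.2] | -182 63 [7.  8.3] | -179 51 [7.3 8.3] | -176 4 [13.9 14.3] | -173 68 [14.8 16.2] | -170 43 [13.7 15.9] | -131 1 [4. 4.] | -128 47 [6.7 8.2] | -125 69 [7.2 8.2] | -122 72 [7.1 8.3] | -119 26 [7.5 8.6] | -116 41 [14.9 16. ] | -113 137 [10.7 15.6] | -110 58 [7.3 8.1] | -107 63 [7.2 8.3] | -104 60 [6.8 8.3] | -101 66 [7.3 8.6] | -98 65 [7.3 8.2] | -95 78 [7.2 8.5] | -92 71 [6.9 8.1] | -89 68 [7.1 8.2] | -86 72 [7.2 8.5] | -83 72 [7.3 8.1] | -80 74 [7.1 8.2] | -77 73 [7.  8.4] | -74 69 [7.  7.9] | -71 63 [7.  8.4] | -53 4 [65.9 67. ] | -50 25 [67.5 68.2] | -44 2 [7.7 7.9] |
```

View pics/w2c.png

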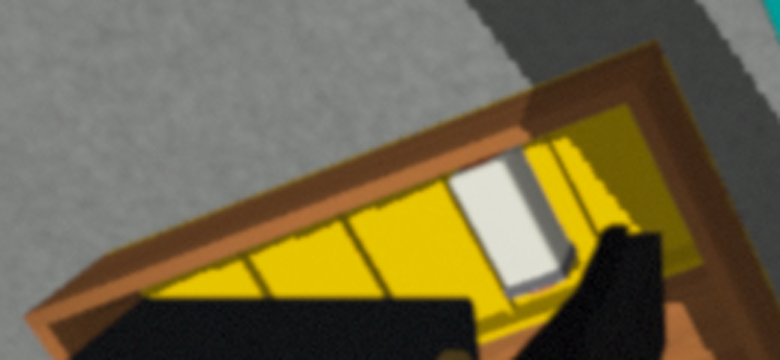

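Run:
```python
from h import *
s=sensors.read_state(); print(s["joint_positions"].round(3),imaging.camera_info("wrist")["T_tool_cam"].round(3).tolist())
```

```text
[ 0.539 -0.055 -0.734  1.576 -0.022  1.582  0.996] [[1.0, -0.001, 0.001, -0.648], [0.0, 0.954, 0.301, -83.542], [-0.001, -0.301, 0.954, -163.662], [0.0, 0.0, 0.0, 1.0]]
```

move_arm:
  moves:
    - [1.2,1.8,-3,0,0,0.03,0.2]
    - [1.2,1.8,-3,0,0,0.03,0.2]
    - [1.2,1.8,-3,0,0,0,0.2]
    - [1.2,1.8,-3,0,0,0,0.2]
    - [1.2,1.8,-3,0,0,0,0.2]
    - [1.2,1.8,-3,0,0,0,0.2]
    - [1.2,1.8,-3,0,0,0,0.2]
    - [0.8,1.3,-2,0,0,0,0.2]
    - [0,0,0,0,0,0,0.2]
  grip_force: 25

```text
t: 5.78
ee_pos: [561.8, 195.0, 135.5]
eef_rot: [2.542, 1.784, 0.035]
ft_force: [-0.6, -0.7, -0.4]
gripper_width: 52.4
```

```bash
python3 - <<'E'
from h import *
im,d,T=shot("wrist","w3")
E
python3 rep.py w3
```

```text
[240.  31.] 3786 z 37.4 c [439.9 212.7] LxW 56.2 30.9 ang 19.2
[442. 169.] 4093 z 37.4 c [577.2 314. ] LxW 69.2 30.8 ang -10.5
[285. 194.] 3754 z 37.3 c [556.5 203.8] LxW 69.3 30.0 ang -17.7
[ 28. 181.] 307 z 31.9 c [483.5  31.9] LxW 32.1 5.9 ang 88.5
[384. 225.] 252 z 35.6 c [603.5 266.2] LxW 24.0 7.6 ang -78.8
[354. 370.] 155 z 35.7 c [726.4 207.6] LxW 16.8 2.3 ang 46.5
```

View pics/w3.png

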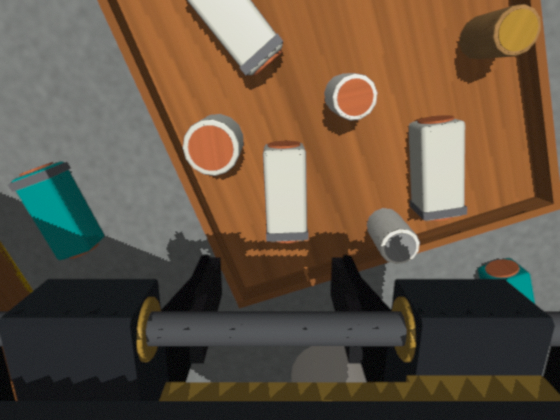

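The wrist view shows tube B at (285,194), with a roll at (213,147) left of it and another at (393,235) lower right. The fingers at x≈205 and x≈345 straddle the tube's line.

move_arm:
  moves:
    - [-0.5,0.9,-2,-0.013,0.018,0.037,0.2]
    - [0,0,-3,0,0,0,0.2]
    - [0,0,-3,0,0,0,0.2]
    - [0,0,-1.5,0,0,0,0.2]
    - [0,0,0,0,0,0,0.2]

```text
t: 6.25
ee_pos: [562.5, 196.0, 45.0]
eef_rot: [2.513, 1.811, 0.011]
ft_force: [-0.8, -0.9, -0.6]
gripper_width: 52.6
```

move_arm:
  moves:
    - [-0.5,0.8,0,0,0,0.02,0.2]
    - [0,0,0,0,0,0,0.2]
    - [0,0,0,0,0,0,0.2]

```text
t: 6.5
ee_pos: [559.5, 202.0, 49.2]
eef_rot: [2.496, 1.83, 0.015]
ft_force: [-0.2, -0.9, -0.1]
gripper_width: 52.4
```

move_arm:
  moves:
    - [-0.2,0.1,-2.5,0,0,0,0.2]
    - [0,0,-0.7,0,0,0,0.2]
    - [0,0,0,0,0,0,0.2]
    - [0,0,0,0,0,0,0.2]

```text
t: 6.83
ee_pos: [561.4, 203.7, 23.1]
eef_rot: [2.494, 1.826, 0.028]
ft_force: [0.7, -0.7, 0.2]
gripper_width: 51.9
```

move_arm:
  moves:
    - [-0.4,0,-0.6,0,0,0,0.2]
    - [0,0,0,0,0,0,0.2]
    - [0,0,0,0,0,0,-1]
    - [0,0,0,0,0,0,-1]
    - [0,0,0,0,0,0,-1]
    - [0,0,0,0,0,0,-1]
  grip_force: 25

```text
t: 7.33
ee_pos: [558.8, 204.3, 20.3]
eef_rot: [2.493, 1.825, 0.035]
ft_force: [-0.0, 0.5, 0.5]
gripper_width: 33.2
```

move_arm:
  moves:
    - [0,0,-0.2,0,0,0,-1]
    - [0,0,0,0,0,0,-1]
    - [0,0,0,0,0,0,-1]

```text
t: 7.58
ee_pos: [559.3, 204.4, 20.3]
eef_rot: [2.492, 1.823, 0.035]
ft_force: [-0.1, -0.1, -2.2]
gripper_width: 29.9
```

move_arm:
  moves:
    - [0,0,2,0,0,0,-1]
    - [0,0,3,0,0,0,-1]
    - [0,0,3,0,0,0,-1]
    - [-0.1,-2,2,0,0,0.04,-1]
    - [-0.1,-3.6,1,0,0,0.04,-1]
    - [-0.1,-3.6,0,0,0,0.04,-1]
    - [-0.1,-3.6,0,0,0,0.04,-1]
    - [-0.1,-3.6,0,0,0,0.04,-1]
    - [-0.1,-3.6,0,0,0,0.04,-1]
    - [-0.1,-3.6,0,0,0,0.03,-1]
    - [-0.1,-3.6,0,0,0,0,-1]
    - [-0.1,-3.6,0,0,0,0,-1]
    - [0,0,0,0,0,0,-1]

```text
t: 8.67
ee_pos: [541.9, -114.9, 131.5]
eef_rot: [2.204, 2.171, 0.039]
ft_force: [0.1, -1.3, -2.0]
gripper_width: 29.9
```

move_arm:
  moves:
    - [0.1,-3.4,0,-0.018,0.018,0.01,-1]
    - [0.1,-3.4,0,0,0,0,-1]
    - [0.1,-3.4,0,0,0,0,-1]
    - [0.1,-2.7,0,0,0,0,-1]
    - [0,0,0,0,0,0,-1]
    - [0,0,0,0,0,0,-1]

```text
t: 9.17
ee_pos: [543.2, -250.0, 129.2]
eef_rot: [2.199, 2.181, -0.004]
ft_force: [0.1, 1.0, -2.3]
gripper_width: 30.0
```

Run:
```python
from h import *
im,d,T=shot("wrist","w4");im,d,T=shot("side","d4");cv2.imwrite("pics/d4c.png",cv2.resize(im[80:300,200:420],None,fx=3,fy=2.7,interpolation=cv2.INTER_CUBIC))
im,d,T=shot("scene","s4");cv2.imwrite("pics/s4c.png",cv2.resize(im[80:280,140:380],None,fx=3,fy=3,interpolation=cv2.INTER_CUBIC))
```

View pics/w4.png

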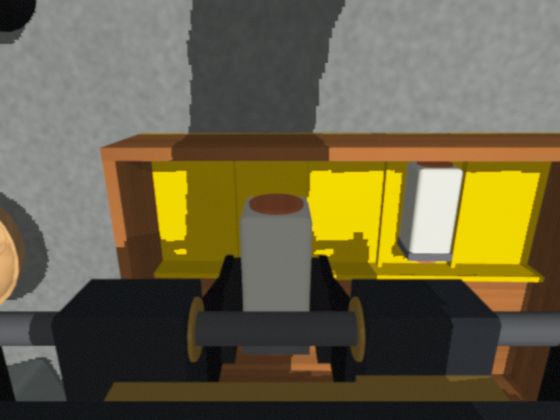

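View pics/d4c.png

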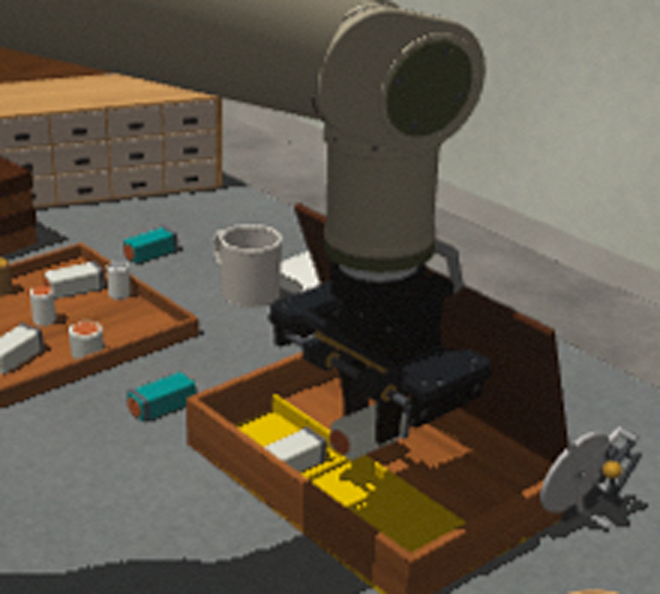

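View pics/s4c.png

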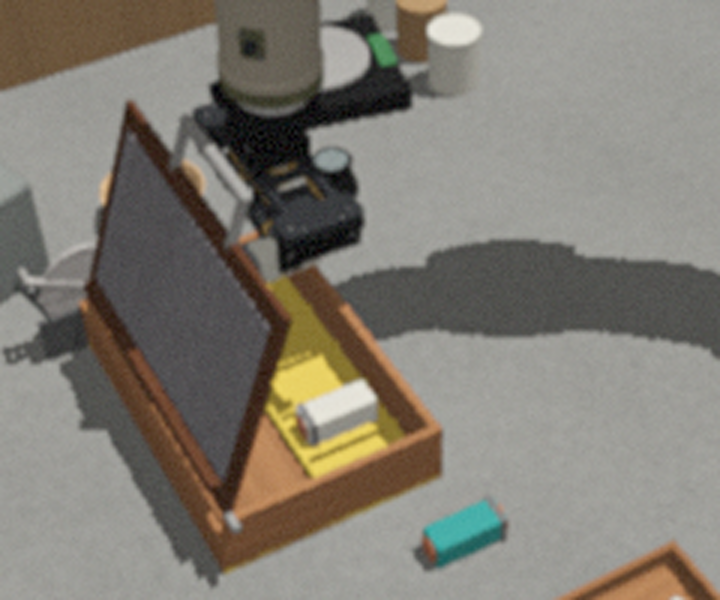

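The wrist view shows the tube held level between the fingers at (276,255). The dividers are at columns 236, 309, 382 and 455 at the top edge, and the resting tube is at (430,210) in bay 3.

```bash
cat > bays.py <<'E'
import sys
from rep import *
W,hsv,ok=rep(sys.argv[1])
Y=(hsv[...,0]>18)&(hsv[...,0]<38)&(hsv[...,1]>150)&(W[...,0]>480)&(W[...,0]<620)&(W[...,2]<30)
P=W[Y]; print("x",np.percentile(P[:,0],[1,99]).round(1),"y",np.percentile(P[:,1],[0.5,99.5]).round(1))
q=P[(P[:,0]>515)&(P[:,0]<580)&(P[:,2]>12)]
h,e=np.histogram(q[:,1],bins=np.arange(-370,-30,2)); print([(int(a),int(b)) for a,b in zip(e,h) if b>2])
fl=P[(P[:,2]<11)];print("floor z",np.median(fl[:,2]))
# walls top
B=(W[...,2]>60)&(W[...,2]<72)&(W[...,0]>480)&(W[...,0]<600); print("walls y",np.percentile(W[B][:,1],[1,99]).round(1)," x min",np.percentile(W[B][:,0],1).round(1))
# held
H=(hsv[...,1]<60)&(W[...,2]>80)&(W[...,2]<160)
l=W[H]; 
if len(l): print("held",np.percentile(l[:,0],[1,50,99]).round(1),np.percentile(l[:,1],[2,98]).round(1),np.percentile(l[:,2],[2,50,98]).round(1))
E
python3 bays.py w4
```

```text
[433. 213.] 4197 z 37.4 c [ 546.1 -142.1] LxW 68.7 31.1 ang 0.6
x [512.5 600. ] y [-349.9  -50.7]
[(-290, 83), (-288, 211), (-286, 62), (-232, 41), (-230, 108), (-228, 16), (-174, 188), (-172, 209), (-170, 22), (-116, 250), (-114, 214), (-112, 20)]
floor z 7.493879436807674
walls y [-357.9  -90.3]  x min 491.7
held [506.7 531.2 573.9] [-269.2 -230.3] [136.3 147.  157.3]
```

move_arm:
  moves:
    - [0.6,-0.7,-1,0,0,0,-1]
    - [0,0,-3,0,0,0,-1]
    - [0,0,-3,0,0,0,-1]
    - [0,0,-1,0,0,0,-1]
    - [0,0,0,0,0,0,-1]

```text
t: 9.73
ee_pos: [552.8, -248.1, 49.9]
eef_rot: [2.182, 2.191, 0.001]
ft_force: [-0.1, -0.1, -1.7]
gripper_width: 30.1
```

move_arm:
  moves:
    - [-0.1,-0.9,0,0,0,0,-1]
    - [0,0,0,0,0,0,-1]
    - [0,0,0,0,0,0,-1]

```text
t: 9.98
ee_pos: [553.2, -255.9, 52.7]
eef_rot: [2.178, 2.194, 0.003]
ft_force: [-0.0, -0.1, -2.5]
gripper_width: 29.7
```

move_arm:
  moves:
    - [-0.3,-0.3,-1.2,0,0,0,-1]
    - [0,0,-1.0,0,0,0,-1]
    - [0,0,-0.4,0,0,0,-1]
    - [0,0,0,0,0,0,-1]
    - [0,0,0,0,0,0,-1]

```text
t: 10.4
ee_pos: [551.2, -260.9, 27.2]
eef_rot: [2.176, 2.189, 0.004]
ft_force: [0.1, -1.0, -2.0]
gripper_width: 29.9
```

move_arm:
  moves:
    - [0,0.1,-0.5,0,0,0,-1]
    - [0,0,0,0,0,0,-1]
    - [0,0,-0.2,0,0,0,-1]
    - [0,0,0,0,0,0,-1]

```text
t: 10.73
ee_pos: [551.7, -259.8, 20.3]
eef_rot: [2.176, 2.189, 0.004]
ft_force: [-0.1, 0.5, -1.4]
gripper_width: 29.6
```

move_arm:
  moves:
    - [0,0,0,0,0,0,-0.1]
    - [0,0,0,0,0,0,0.05]
    - [0,0,0,0,0,0,0.05]
    - [0,0,0,0,0,0,0.05]
    - [0,0,2,0,0,0,0.05]
    - [0,0,3,0,0,0,0.1]
    - [0,0,3,0,0,0,0.1]
    - [-0.2,1,3,0,0,0,0.1]
    - [-0.2,3,2,0,0,0,0.2]
    - [-0.3,3.6,0,0,0,0,0.2]
    - [-0.3,3.6,0,0,0,0,0.2]
    - [-0.3,3.6,0,0,0,0,0.2]
    - [-0.3,3.6,0,0,0,-0.05,0.2]
    - [-0.3,3.6,0,0,0,-0.05,0.2]
    - [-0.3,3.6,0,0,0,-0.05,0.2]
    - [0,3.6,0,0,0,0,0.2]
    - [0,3.6,0,0,0,0,0.2]

```text
t: 12.15
ee_pos: [526.3, 71.8, 158.5]
eef_rot: [2.35, 1.986, -0.001]
ft_force: [1.8, 0.3, 1.1]
gripper_width: 52.1
```

```bash
python3 - <<'E'
from h import *
im,d,T=shot("wrist","w5");im,d,T=shot("side","d5");cv2.imwrite("pics/d5c.png",cv2.resize(im[140:300,200:420],None,fx=3.6,fy=3.6,interpolation=cv2.INTER_CUBIC))
E
python3 rep.py w5;python3 rep.py d5 side
```

```text
[465.  41.] 4403 z 37.5 c [434.7 210.6] LxW 67.2 31.3 ang 19.7
[530. 125.] 392 z 35.5 c [501.4 257.8] LxW 26.4 10.9 ang -22.6
[392. 133.] 157 z 35.5 c [491.  159.1] LxW 23.8 4.6 ang -54.6
[222. 150.] 279 z 31.9 c [483.4  32.1] LxW 31.0 5.8 ang 89.1
[ 42. 248.] 2406 z 36.9 c [ 542.5 -140. ] LxW 61.9 30.0 ang -1.0
[528. 254.] 343 z 35.2 c [607.6 260.9] LxW 25.5 10.1 ang -38.7
[203. 206.] 107 z 36.2 c [430.6 206.3] LxW 67.6 30.6 ang 19.9
[299. 244.] 115 z 36.4 c [ 551.7 -143.8] LxW 56.2 28.7 ang 4.2
[327. 266.] 150 z 36.2 c [ 551.9 -261.6] LxW 58.4 27.9 ang 0.8
```

View pics/d5c.png

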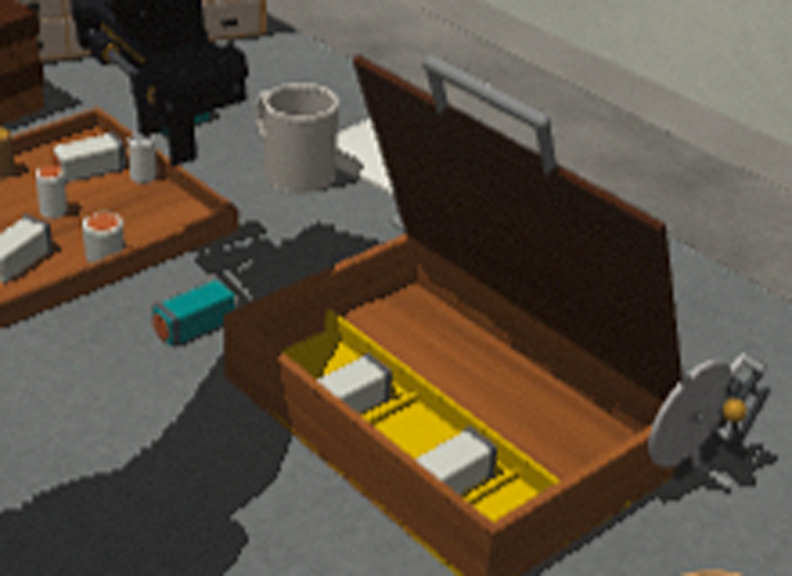

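View pics/w5.png

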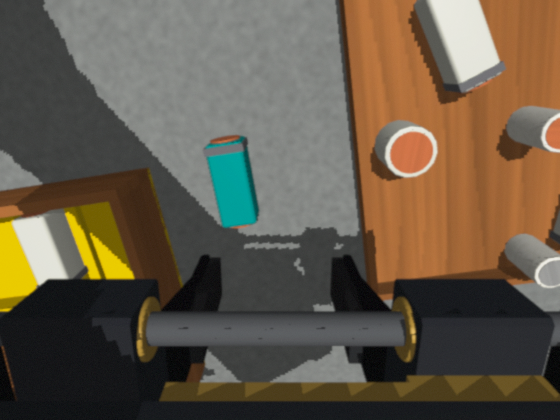

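The side view shows the placed tube in bay 1 at about (455,462), next to the original one in bay 3. Next is tube C.

move_arm:
  moves:
    - [0.7,3.4,0,0,0,0,0.2]
    - [0.7,3.4,0,0,0,0,0.2]
    - [0.7,3.4,0,0,0,0,0.2]
    - [0.7,3.4,0,0,0,0,0.2]
    - [0.7,3.4,0,0,0,0,0.2]
    - [0.7,3.4,-1,0,0,0,0.2]
    - [0.7,3.0,-1,0,0,0,0.2]
    - [0,0,0,0,0,0,0.2]
    - [0,0,0,0,0,0,0.2]

```text
t: 13.0
ee_pos: [576.6, 318.2, 137.1]
eef_rot: [2.346, 1.991, 0.001]
ft_force: [-0.1, -0.9, 0.8]
gripper_width: 52.1
```

```bash
python3 - <<'E'
from h import *
im,d,T=shot("wrist","w6")
E
python3 rep.py w6
```

```text
[89. 34.] 3778 z 37.3 c [441.4 213.7] LxW 53.6 31.2 ang 17.7
[208. 114.] 107 z 35.4 c [505.1 278.8] LxW 16.9 3.0 ang 0.8
[ 74. 126.] 343 z 35.3 c [496.5 182.5] LxW 26.5 6.3 ang 30.7
[277. 200.] 3289 z 37.3 c [574.  314.9] LxW 62.8 29.5 ang -10.8
[232. 246.] 231 z 35.2 c [605.2 273.7] LxW 24.9 8.1 ang 60.9
[348. 379.] 149 z 31.9 c [748.2 349.4] LxW 27.6 6.5 ang 89.7
```

View pics/w6.png

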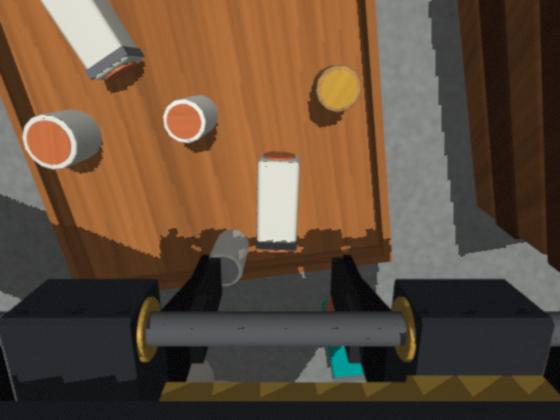

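The wrist view shows tube C at (277,200), centred between the fingers, with a roll at (229,255) clear of the left finger.

move_arm:
  moves:
    - [0,-0.2,0,0,0,0.01,0.2]
    - [0,-0.1,-3,0,0,0,0.2]
    - [0,0,-3,0,0,0,0.2]
    - [0,0,-2,0,0,0,0.2]
    - [0,0,0,0,0,0,0.2]
    - [0,0,0,0,0,0,0.2]

```text
t: 13.55
ee_pos: [580.5, 305.7, 59.0]
eef_rot: [2.338, 1.991, 0.008]
ft_force: [-0.6, 0.1, 0.3]
gripper_width: 52.1
```

move_arm:
  moves:
    - [-0.3,0.8,-1,0,0,0,0.2]
    - [0,0,-0.5,0,0,0,0.2]
    - [0,0,0,0,0,0,0.2]
    - [0,0,0,0,0,0,0.2]

```text
t: 13.88
ee_pos: [579.8, 313.1, 47.4]
eef_rot: [2.339, 1.986, 0.015]
ft_force: [-0.5, -0.6, -0.2]
gripper_width: 52.2
```

move_arm:
  moves:
    - [-0.4,0.1,-1.3,0,0,0,0.2]
    - [0,0,-1,0,0,0,0.2]
    - [0,0,-0.5,0,0,0,0.2]
    - [0,0,0,0,0,0,0.2]
    - [0,0,0,0,0,0,0.2]

```text
t: 14.3
ee_pos: [575.6, 314.9, 17.6]
eef_rot: [2.338, 1.987, 0.018]
ft_force: [-0.5, -0.1, -0.1]
gripper_width: 52.2
```

move_arm:
  moves:
    - [0,0,0,0,0,0,-1]
    - [0,0,0,0,0,0,-1]
    - [0,0,0,0,0,0,-1]
    - [0,0,0,0,0,0,-1]
    - [0,0,0,0,0,0,-1]
    - [0,0,0,0,0,0,-1]

```text
t: 14.8
ee_pos: [575.9, 315.0, 18.1]
eef_rot: [2.338, 1.987, 0.018]
ft_force: [-0.0, -0.8, -2.3]
gripper_width: 30.0
```

move_arm:
  moves:
    - [0,0,2,0,0,0,-1]
    - [0,0,3.5,0,0,0,-1]
    - [0,0,3.5,0,0,0,-1]
    - [-0.2,-2,2,0,0,0,-1]
    - [-0.3,-3.7,0,0,0,0,-1]
    - [-0.3,-3.7,0,0,0,0.03,-1]
    - [-0.3,-3.7,0,0,0,0.03,-1]
    - [-0.3,-3.7,0,0,0,0.03,-1]
    - [-0.3,-3.7,0,0,0,0.03,-1]
    - [-0.3,-3.7,0,0,0,0.03,-1]
    - [-0.3,-3.7,0,0,0,0.02,-1]
    - [-0.3,-3.7,0,0,0,0,-1]
    - [-0.2,-3.7,0,0,0,0,-1]
    - [-0.1,-3.7,0,0,0,0,-1]
    - [0,-3.7,0,0,0,0,-1]
    - [0,-3.7,0,0,0,0,-1]
    - [0,-1,0,0,0,0,-1]
    - [0,0,0,0,0,0,-1]

```text
t: 16.3
ee_pos: [532.4, -180.2, 130.9]
eef_rot: [2.148, 2.195, 0.017]
ft_force: [0.5, 1.3, -2.6]
gripper_width: 29.7
```

move_arm:
  moves:
    - [1.5,-1.9,-1,-0.008,0.008,-0.02,-1]
    - [0,0,-1,0,0,0,-1]
    - [0,0,0,0,0,0,-1]
    - [0,0,0,0,0,0,-1]

```text
t: 16.63
ee_pos: [547.7, -198.0, 110.1]
eef_rot: [2.171, 2.173, -0.002]
ft_force: [-0.0, 0.9, -2.0]
gripper_width: 29.7
```

```bash
python3 - <<'E'
from h import *
im,d,T=shot("wrist","w7")
E
python3 bays.py w7
```

```text
[367. 211.] 4238 z 37.3 c [ 543.4 -141.8] LxW 63.1 29.7 ang -0.3
[191. 212.] 3919 z 37.2 c [ 546.  -259.9] LxW 62.7 29.5 ang 0.2
x [513.8 598.7] y [-350.1  -50.6]
[(-290, 94), (-288, 246), (-286, 138), (-232, 96), (-230, 186), (-228, 61), (-174, 126), (-172, 243), (-170, 24), (-158, 3), (-116, 228), (-114, 240), (-112, 31)]
floor z 7.448893074856613
walls y [-357.7  -43.4]  x min 491.7
held [514.9 536.2 655.3] [-362.7 -175.6] [ 86.7 129.7 156.2]
```

View pics/w7.png

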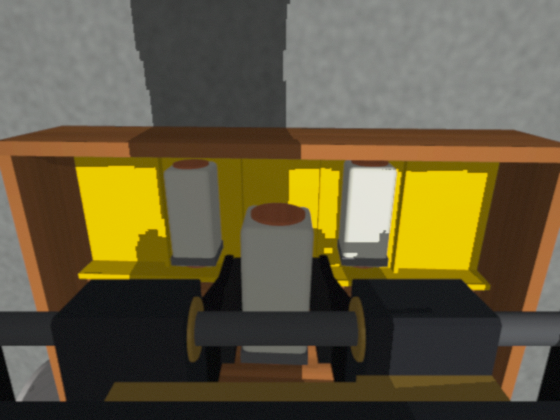

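The wrist view shows tube C held at (277,260) over bay 2, with tubes in bay 1 (191,212) and bay 3 (367,211), all aligned.

move_arm:
  moves:
    - [0,-0.2,-2.5,0,0,0,-1]
    - [0,0,-3,0,0,0,-1]
    - [0,0,-1,0,0,0,-1]
    - [0,0,0,0,0,0,-1]
    - [0,0,0,0,0,0,-1]

```text
t: 17.1
ee_pos: [549.7, -194.5, 47.7]
eef_rot: [2.161, 2.178, 0.003]
ft_force: [-0.5, 0.2, -2.9]
gripper_width: 30.1
```

move_arm:
  moves:
    - [0,-0.7,0,0,0,0,-1]
    - [0,0,-1,0,0,0,-1]
    - [0,0,-0.5,0,0,0,-1]
    - [0,0,0,0,0,0,-1]
    - [0,0,0,0,0,0,-1]

```text
t: 17.52
ee_pos: [552.3, -202.7, 36.3]
eef_rot: [2.156, 2.174, 0.006]
ft_force: [-0.8, -0.1, -2.4]
gripper_width: 29.8
```

move_arm:
  moves:
    - [-0.2,0.1,-1.1,0,0,0,-1]
    - [0,0,-0.4,0,0,0,-1]
    - [0,0,0,0,0,0,-1]
    - [0,0,0,0,0,0,-1]

```text
t: 17.85
ee_pos: [550.1, -201.7, 20.0]
eef_rot: [2.156, 2.174, 0.006]
ft_force: [0.3, 0.1, -3.2]
gripper_width: 30.1
```

Now release, go up and head for tube A at about (433,210), heading 110°.

move_arm:
  moves:
    - [0,0,-0.15,0,0,0,-1]
    - [0,0,0,0,0,0,-0.1]
    - [0,0,0,0,0,0,-0.05]
    - [0,0,0,0,0,0,-0.05]
    - [0,0,0,0,0,0,-0.05]
    - [0,0,2,0,0,0,-0.05]
    - [0,0,3,0,0,0,0]
    - [0,0,3.5,0,0,0,0.1]
    - [-0.3,1,3,0,0,0.03,0.1]
    - [-0.8,3,2,0,0,0.03,0.2]
    - [-0.9,3.7,0,0,0,0.03,0.2]
    - [-0.9,3.7,0,0,0,0.03,0.2]
    - [-0.9,3.7,0,0,0,0.03,0.2]
    - [-0.9,3.7,0,0,0,0.03,0.2]
    - [-0.9,3.7,0,0,0,0.03,0.2]
    - [-0.9,3.7,0,0,0,0.03,0.2]
    - [-0.9,3.7,0,0,0,0.03,0.2]
    - [-0.9,3.7,0,0,0,0.03,0.2]
    - [-0.9,3.7,0,0,0,0.03,0.2]

```text
t: 19.43
ee_pos: [454.9, 177.8, 164.7]
eef_rot: [1.762, 2.487, 0.03]
ft_force: [1.0, -0.5, 0.4]
gripper_width: 51.9
```

```bash
python3 - <<'E'
from h import *
im,d,T=shot("wrist","w8");im,d,T=shot("scene","s8");im,d,T=shot("side","d8")
E
python3 rep.py w8;python3 rep.py s8 scene;python3 rep.py d8 side
```

```text
[550.  64.] 191 z 32.3 c [307.2 316.9] LxW 14.5 7.5 ang -37.7
[334. 174.] 3086 z 37.4 c [432.1 209.6] LxW 67.1 30.4 ang 20.0
[260. 223.] 235 z 35.4 c [490.9 166.4] LxW 33.2 10.0 ang -81.6
[365. 263.] 139 z 35.3 c [493.1 264.5] LxW 18.2 5.0 ang -80.4
[318. 359.] 261 z 35.3 c [605.5 264.8] LxW 26.1 10.5 ang -67.0
[241. 202.] 188 z 35.0 c [ 551.8 -197.5] LxW 69.4 34.4 ang -1.4
[252. 215.] 227 z 35.0 c [ 547.7 -136.6] LxW 71.6 32.9 ang -3.1
[362. 291.] 297 z 35.3 c [434.3 213.1] LxW 69.4 30.3 ang 19.3
[203. 206.] 99 z 35.9 c [428.  206.3] LxW 61.8 29.4 ang 19.7
[298. 244.] 113 z 36.3 c [ 550.7 -142.9] LxW 54.2 28.7 ang -2.3
[313. 255.] 131 z 36.1 c [ 553.9 -203.1] LxW 60.7 28.8 ang -3.1
[327. 266.] 149 z 36.5 c [ 550.7 -261.8] LxW 61.0 28.5 ang 2.8
```

View pics/w8.png

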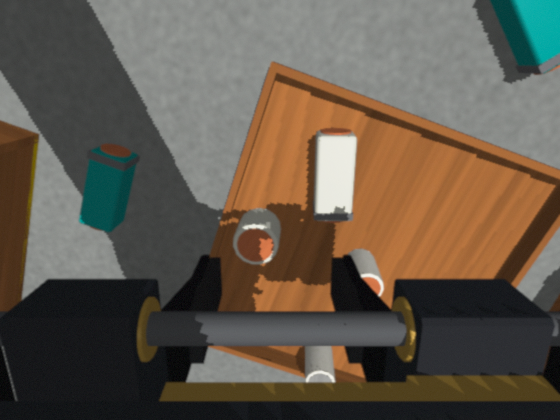

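View pics/s8.png

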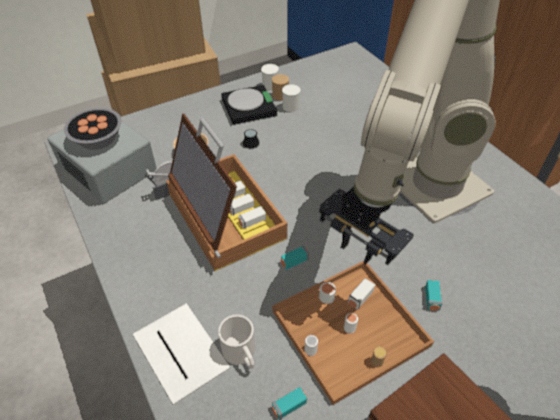

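The wrist view shows tube A at (334,174), with rolls at (257,237) and (366,275). The scene view shows three tubes in the tray, and no rolls moved.

move_arm:
  moves:
    - [-1.8,2.2,-2,-0.016,0.012,0,0.2]
    - [0,0,-2,0,0,0,0.2]
    - [0,0,-2,0,0,0,0.2]
    - [0,0,0,0,0,0,0.2]
    - [0,0,0,0,0,0,0.2]

```text
t: 20.0
ee_pos: [438.9, 198.9, 104.3]
eef_rot: [1.761, 2.486, 0.002]
ft_force: [1.0, 0.2, 0.8]
gripper_width: 52.2
```

move_arm:
  moves:
    - [-0.6,1.1,0,0,0,0,0.2]
    - [0,0,-2.5,0,0,0,0.2]
    - [0,0,-2.5,0,0,0,0.2]
    - [0,0,0,0,0,0,0.2]
    - [0,0,0,0,0,0,0.2]

```text
t: 20.42
ee_pos: [438.2, 207.3, 59.1]
eef_rot: [1.769, 2.474, 0.007]
ft_force: [-0.1, 0.6, -0.5]
gripper_width: 52.4
```

move_arm:
  moves:
    - [-0.5,0.3,-1,0,0,0.02,0.2]
    - [0,0,-1.5,0,0,0,0.2]
    - [0,0,-0.5,0,0,0,0.2]
    - [0,0,0,0,0,0,0.2]
    - [0,0,0,0,0,0,0.2]

```text
t: 20.83
ee_pos: [436.3, 210.4, 33.4]
eef_rot: [1.742, 2.487, 0.016]
ft_force: [-0.1, -0.0, -0.0]
gripper_width: 52.0
```

move_arm:
  moves:
    - [-0.4,0,-1.2,0,0,0,0.2]
    - [0,0,-0.3,0,0,0,0.2]
    - [0,0,0,0,0,0,0.2]
    - [0,0,0,0,0,0,-1]
    - [0,0,0,0,0,0,-1]
    - [0,0,0,0,0,0,-1]
    - [0,0,0,0,0,0,-1]
    - [0,0,0,0,0,0,-1]
    - [0,0,0,0,0,0,-1]

```text
t: 21.58
ee_pos: [433.0, 210.9, 19.3]
eef_rot: [1.741, 2.486, 0.019]
ft_force: [0.4, 0.0, -2.5]
gripper_width: 30.1
```

move_arm:
  moves:
    - [0,0,2,0,0,0,-1]
    - [0,0,3.5,0,0,0,-1]
    - [0,0,3.5,0,0,0,-1]
    - [0.5,-2,2,0,0,0,-1]
    - [0.8,-3.7,0,0,0,-0.03,-1]
    - [0.8,-3.7,0,0,0,-0.03,-1]
    - [0.8,-3.7,0,0,0,-0.03,-1]
    - [0.8,-3.7,0,0,0,-0.03,-1]
    - [0.8,-3.7,0,0,0,-0.03,-1]
    - [0.8,-3.7,0,0,0,-0.03,-1]
    - [0.8,-3.7,0,0,0,-0.03,-1]
    - [0.8,-3.7,0,0,0,-0.03,-1]
    - [0.8,-3.7,0,0,0,-0.03,-1]
    - [0.8,-3.7,0,0,0,-0.03,-1]
    - [0.8,-3.7,0,0,0,-0.03,-1]
    - [0.8,-3.7,0,0,0,0,-1]
    - [0,-3,0,0,0,0,-1]
    - [0,0,0,0,0,0,-1]

```text
t: 23.08
ee_pos: [526.7, -306.8, 131.9]
eef_rot: [2.133, 2.158, -0.016]
ft_force: [-0.9, -0.3, -2.7]
gripper_width: 30.2
```

move_arm:
  moves:
    - [1.9,-0.1,-1,0.008,-0.008,-0.01,-1]
    - [0,0,-1,0,0,0,-1]
    - [0,0,0,0,0,0,-1]
    - [0,0,0,0,0,0,-1]

```text
t: 23.42
ee_pos: [544.3, -310.3, 109.1]
eef_rot: [2.153, 2.143, -0.0]
ft_force: [0.3, 0.3, -1.8]
gripper_width: 30.5
```

```bash
python3 - <<'E'
from h import *
im,d,T=shot("wrist","w9")
E
python3 bays.py w9
```

```text
[540. 227.] 3855 z 37.3 c [ 546.2 -144.2] LxW 69.1 28.0 ang 1.4
[360. 218.] 4199 z 37.3 c [ 546.  -260.5] LxW 62.7 30.2 ang 0.3
[450. 227.] 4974 z 37.4 c [ 551.8 -202.1] LxW 70.1 31.9 ang -0.4
[347. 269.] 103 z 38.1 c [ 580.2 -267.2] LxW 15.7 5.5 ang -86.9
x [515.7 600.4] y [-350.1 -116.8]
[(-290, 115), (-288, 238), (-286, 25), (-232, 224), (-230, 244), (-228, 23), (-174, 344), (-172, 257), (-170, 32)]
floor z 7.497891721936696
walls y [-358.  -170.6]  x min 491.6
held [509.6 531.7 576.6] [-331.3 -286.4] [115.3 127.4 158. ]
```

View pics/w9.png

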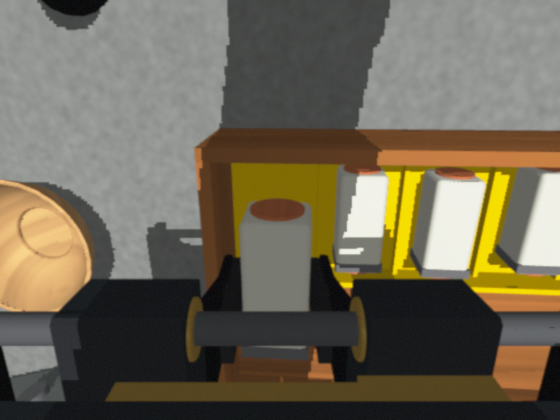

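The wrist view shows tube A held at (277,260) over bay 0. The tubes in bays 1 to 3 stand at (360,218), (450,227) and (540,227), all aligned.

move_arm:
  moves:
    - [0.2,0,0,0,0,0,-1]
    - [0,0,-2.5,0,0,0,-1]
    - [0,0,-2,0,0,0,-1]
    - [0,0,0,0,0,0,-1]
    - [0,0,0,0,0,0,-1]

```text
t: 23.88
ee_pos: [547.4, -308.6, 67.0]
eef_rot: [2.146, 2.144, -0.0]
ft_force: [0.5, 0.5, -0.8]
gripper_width: 30.2
```

move_arm:
  moves:
    - [0,-0.4,-1.2,0,0,0,-1]
    - [0,0,-1,0,0,0,-1]
    - [0,0,-0.5,0,0,0,-1]
    - [0,0,0,0,0,0,-1]
    - [0,0,0,0,0,0,-1]

```text
t: 24.3
ee_pos: [548.8, -313.6, 41.2]
eef_rot: [2.143, 2.141, 0.0]
ft_force: [0.3, 0.3, -2.2]
gripper_width: 30.3
```

move_arm:
  moves:
    - [0,0.1,-1.2,0,0,0,-1]
    - [0,0,-0.6,0,0,0,-1]
    - [0,0,0,0,0,0,-1]
    - [0,0,0,0,0,0,-1]

```text
t: 24.63
ee_pos: [549.2, -312.6, 21.9]
eef_rot: [2.142, 2.14, 0.001]
ft_force: [0.1, 0.5, -1.7]
gripper_width: 30.5
```

move_arm:
  moves:
    - [0,0,-0.25,0,0,0,-1]
    - [0,0,0,0,0,0,-1]
    - [0,0,0,0,0,0,-0.2]
    - [0,0,0,0,0,0,-0.2]
    - [0,0,0,0,0,0,-0.2]
    - [0,0,1,0,0,0,-0.2]
    - [0,0,2,0,0,0,-0.2]
    - [0,0,3,0,0,0,-0.2]
    - [0,0,3,0,0,0,-0.3]
    - [0,0,3,0,0,0,-0.3]
    - [-1,0,3,0,0,0,-0.3]
    - [-2,0,3,0,0,0,-0.3]
    - [-2,0.5,3,0,0,0,-0.3]
    - [-2,0.5,3,0,0,-0.05,-0.3]

```text
t: 25.8
ee_pos: [477.4, -297.9, 270.3]
eef_rot: [2.191, 2.098, 0.002]
ft_force: [-0.0, -0.5, 0.9]
gripper_width: 30.6
```

```bash
python3 - <<'E'
from h import *
im,d,T=shot("wrist","w10");im,d,T=shot("scene","s10");im,d,T=shot("side","d10")
cv2.imwrite("pics/s10c.png",cv2.resize(im[140:300,200:420],None,fx=3.6,fy=3.6,interpolation=cv2.INTER_CUBIC))
E
python3 bays.py w10
```

```text
[437. 214.] 1736 z 37.4 c [ 545.4 -141.7] LxW 68.0 30.2 ang 0.3
[328. 215.] 1376 z 37.3 c [ 546.  -260.3] LxW 63.1 28.9 ang -0.4
[282. 216.] 1349 z 37.2 c [ 545.7 -311.9] LxW 62.8 28.8 ang -0.1
[381. 219.] 1626 z 37.3 c [ 550.9 -202. ] LxW 68.8 30.6 ang -0.7
x [492.  606.8] y [-350.1  -50.3]
[(-352, 7), (-290, 35), (-288, 86), (-286, 13), (-232, 50), (-230, 91), (-228, 11), (-174, 82), (-172, 89), (-170, 7), (-116, 107), (-114, 90), (-112, 11)]
floor z 7.514321177805783
walls y [-357.5  -43. ]  x min 491.5
held [664.6 737.1 756.5] [-660.1 -268.9] [ 81.  102.7 121.3]
```

View pics/w10.png

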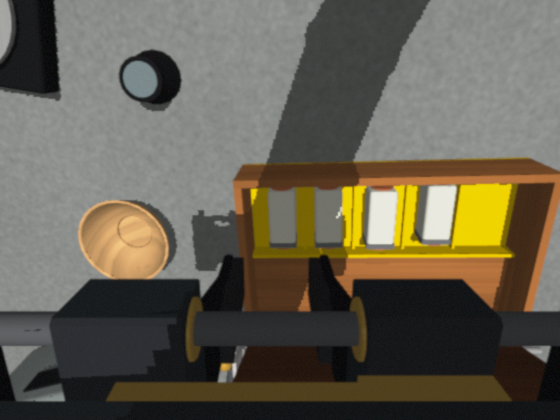

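View pics/s10.png

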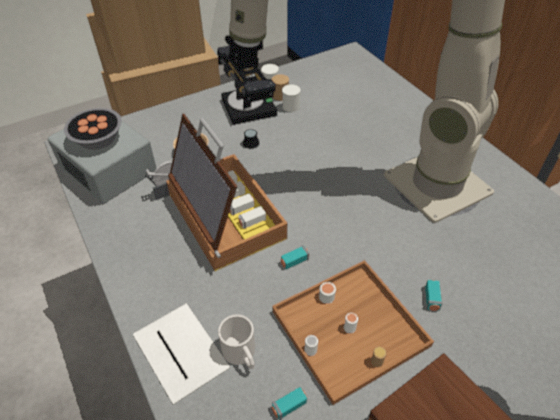

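View pics/d10.png

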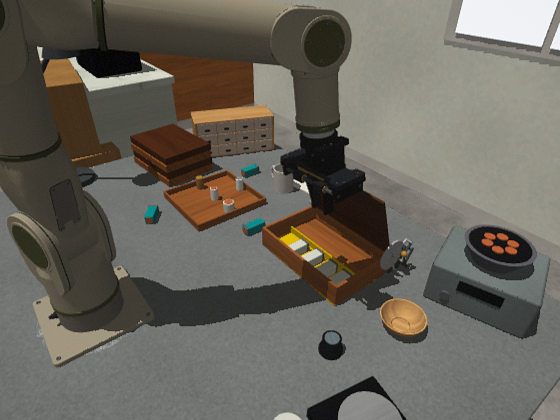

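All three tubes now lie flat in bays 0 to 2, with the original in bay 3. The drawer holds only the four round rolls, and the board still stands. Next I go back to the bar.

move_arm:
  moves:
    - [0,0,3.5,0,0,-0.12,-0.2]
    - [0,0,3.5,0,0,-0.12,-0.2]
    - [0,0,3,0,0,-0.12,-0.2]
    - [0,0,0,0,0,-0.12,-0.2]
    - [0,0.6,0,0,0,-0.12,-0.2]
    - [0,1,0,0,0,-0.12,-0.2]
    - [0.6,1.5,0,0,0,-0.12,-0.2]
    - [2,1.5,0,0,0,-0.12,-0.2]
    - [2,1.2,0,0,0,-0.12,-0.2]
    - [2,1.2,0,0,0,-0.12,-0.2]
    - [2,1,0,0,0,-0.12,-0.2]
    - [2,0.5,0,0,0,-0.12,-0.2]
    - [1,0,0,0,0,-0.1,-0.2]
    - [0,0,0,0,0,0,-0.2]
  grip_force: 12

```text
t: 27.12
ee_pos: [597.0, -206.8, 368.3]
eef_rot: [3.065, -0.111, -0.138]
ft_force: [-0.4, -1.2, 0.4]
gripper_width: 34.9
```

move_arm:
  moves:
    - [0,0.3,0,-0.003,-0.08,0.07,-0.2]
    - [0,0,0,0,0,0,-0.2]
    - [0,0,0,0,0,0,-0.2]

```text
t: 27.37
ee_pos: [596.9, -202.0, 362.4]
eef_rot: [3.071, 0.012, -0.021]
ft_force: [-0.3, -0.8, -0.2]
gripper_width: 34.7
```

Run:
```python
from h import *
s=sensors.read_state(); print(s["ee_pos"],s["eef_rot"])
im,d,T=shot("wrist","w11");W=cloud("wrist",d,T)
hsv=cv2.cvtColor(im,cv2.COLOR_BGR2HSV)
m=(hsv[...,1]<60)&(hsv[...,2]>50)&(W[...,2]>285)&(W[...,2]<325)&(abs(W[...,1]+199)<60)&(W[...,0]>560)&(W[...,0]<680)
P=W[m]; print(len(P),np.median(P,0),np.percentile(P,[2,98],axis=0).round(1))
im,d,T=shot("side","d11");W=cloud("side",d,T)
m=(W[...,2]>285)&(W[...,2]<330)&(abs(W[...,1]+199)<60)&(W[...,0]>560)&(W[...,0]<680)
P=W[m]; print(len(P),np.median(P,0),np.percentile(P,[2,98],axis=0).round(1)) if len(P) else 0
cv2.imwrite("pics/d11c.png",cv2.resize(im[60:260,250:450],None,fx=3,fy=3,interpolation=cv2.INTER_CUBIC))
```

```text
[ 596.90342899 -202.02708385  362.3563101 ] [ 3.07148131  0.01219163 -0.02149463]
3536 [ 609.8760707  -188.84291128  308.02466485] [[ 604.2 -254.9  289.5]
 [ 618.6 -141.2  309.9]]
205 [ 605.57984895 -205.37598344  304.68988263] [[ 601.8 -258.4  286.6]
 [ 613.9 -145.5  309.4]]
```

View pics/w11.png

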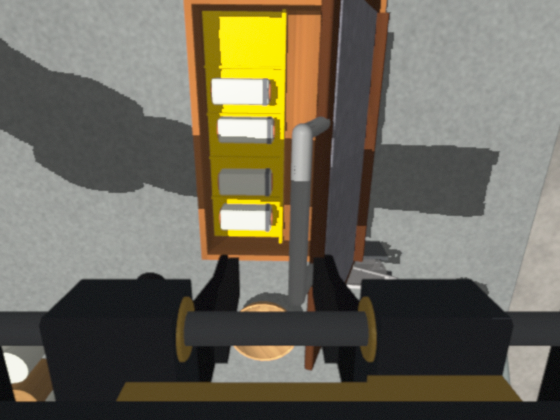

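View pics/d11c.png

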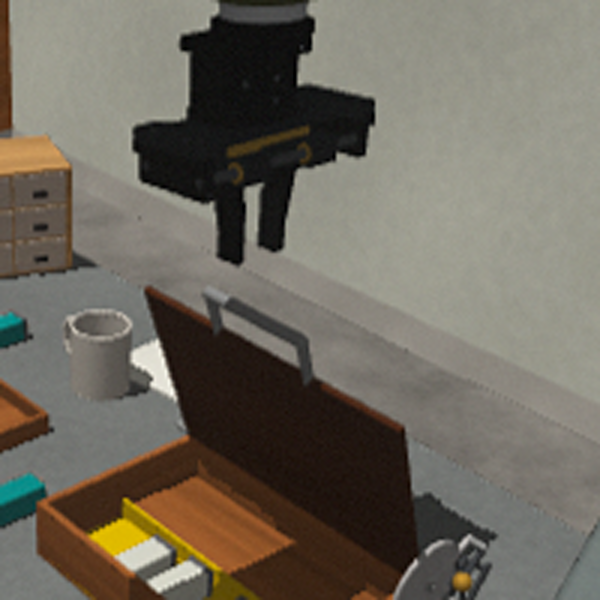

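The wrist view shows the bar at columns 292–312, rows 130–300, and all four tubes in the tray.

move_arm:
  moves:
    - [1.3,0.3,0,0.07,-0.013,-0.008,-0.2]
    - [0,0,0,0,0,0,-0.2]
    - [0,0,0,0,0,0,-0.2]
    - [0,0,0,0,0,0,-0.2]

```text
t: 27.8
ee_pos: [610.3, -200.0, 365.3]
eef_rot: [3.141, -0.004, -0.001]
ft_force: [-0.2, -0.6, 0.3]
gripper_width: 34.5
```

move_arm:
  moves:
    - [0,0,-2,0,0,0,-0.2]
    - [0,0,-2.5,0,0,0,-0.2]
    - [0,0,-1.5,0,0,0,-0.2]
    - [0,0,0,0,0,0,-0.2]
    - [0,0,0,0,0,0,-0.2]

```text
t: 28.22
ee_pos: [609.7, -199.3, 305.9]
eef_rot: [3.134, 0.0, 0.001]
ft_force: [0.7, 0.1, 0.1]
gripper_width: 34.6
```

move_arm:
  moves:
    - [0,0,-1.2,0,0,0,-0.2]
    - [0,0,-0.4,0,0,0,-0.2]
    - [0,0,0,0,0,0,-0.2]
    - [0,0,0,0,0,0,-1]
    - [0,0,0,0,0,0,-1]
    - [0,0,0,0,0,0,-1]
    - [0,0,0,0,0,0,-1]
    - [0,0,0,0,0,0,-1]
    - [0,0,0,0,0,0,-1]
  grip_force: 15

```text
t: 28.97
ee_pos: [610.9, -199.0, 293.1]
eef_rot: [3.132, 0.002, 0.009]
ft_force: [-0.0, -0.4, -2.8]
gripper_width: 11.1
```

move_arm:
  moves:
    - [2,0,0.6,0,0,0,-1]
    - [2,0,0.4,0,0,0,-1]
    - [1,0,0.2,0,0,0,-1]
    - [0,0,0,0,0,0,-1]
    - [0,0,0,0,0,0,-1]

```text
t: 29.38
ee_pos: [660.0, -199.2, 305.9]
eef_rot: [3.131, -0.0, 0.0]
ft_force: [-1.1, -0.1, 2.5]
gripper_width: 11.2
```

move_arm:
  moves:
    - [1,0,0.15,0,0,0,-1]
    - [0.7,0,0.05,0,0,0,-1]
    - [0,0,0,0,0,0,-1]
    - [0,0,0,0,0,0,-1]
    - [0,0,0,0,0,0,-1]

```text
t: 29.8
ee_pos: [675.4, -199.3, 307.7]
eef_rot: [3.131, -0.001, -0.002]
ft_force: [0.7, -1.1, -0.2]
gripper_width: 11.6
```

move_arm:
  moves:
    - [0.3,0,0,0,0,0,-1]
    - [0,0,0,0,0,0,-1]
    - [0,0,0,0,0,0,-1]
    - [0,0,0,0,0,0,-1]
    - [0,0,0,0,0,0,-1]
    - [0,0,0,0,0,0,-1]
    - [0,0,0,0,0,0,-1]
    - [0,0,0,0,0,0,-1]
    - [0,0,0,0,0,0,-1]
    - [0,0,0,0,0,0,-1]
    - [0,0,0,0,0,0,-1]
    - [0,0,0,0,0,0,-1]
    - [0,0,0,0,0,0,-1]
    - [0,0,0,0,0,0,-1]
    - [0,0,0,0,0,0,-1]
    - [0,0,0,0,0,0,-1]

```text
t: 31.13
ee_pos: [677.4, -199.3, 307.8]
eef_rot: [3.131, -0.001, -0.003]
ft_force: [-0.3, -0.5, -0.1]
gripper_width: 11.5
```

move_arm:
  moves:
    - [-1.2,0,-0.1,0,0,0,-1]
    - [-1.2,0,-0.2,0,0,0,-1]
    - [-1.2,0,-0.25,0,0,0,-1]
    - [-1.2,0,-0.3,0,0,0,-1]
    - [-1.2,0,-0.35,0,0,0,-1]
    - [-1.2,0,-0.4,0,0,0,-1]
    - [-0.8,0,-0.3,0,0,0,-1]
    - [0,0,0,0,0,0,-1]

```text
t: 31.8
ee_pos: [596.4, -199.0, 288.4]
eef_rot: [3.131, -0.001, 0.008]
ft_force: [0.4, 1.2, -2.7]
gripper_width: 11.0
```

move_arm:
  moves:
    - [-1.1,0,-0.5,0,0,0,-1]
    - [-1.1,0,-0.6,0,0,0,-1]
    - [-1.05,0,-0.65,0,0,0,-1]
    - [-1.0,0,-0.7,0,0,0,-1]
    - [-1.0,0,-0.75,0,0,0,-1]
    - [-0.95,0,-0.8,0,0,0,-1]
    - [-0.9,0,-0.85,0,0,0,-1]
    - [0,0,0,0,0,0,-1]

```text
t: 32.47
ee_pos: [526.9, -198.6, 240.9]
eef_rot: [3.129, 0.001, 0.018]
ft_force: [1.0, 1.3, -3.0]
gripper_width: 11.5
```

move_arm:
  moves:
    - [-0.87,0,-0.87,0,0,0,-1]
    - [-0.82,0,-0.9,0,0,0,-1]
    - [-0.78,0,-0.95,0,0,0,-1]
    - [-0.73,0,-1,0,0,0,-1]
    - [-0.68,0,-1.02,0,0,0,-1]
    - [-0.62,0,-1.05,0,0,0,-1]
    - [-0.57,0,-1.1,0,0,0,-1]
    - [0,0,0,0,0,0,-1]

```text
t: 33.13
ee_pos: [478.9, -198.5, 175.4]
eef_rot: [3.127, 0.005, 0.022]
ft_force: [0.0, 0.1, -1.5]
gripper_width: 11.8
```

move_arm:
  moves:
    - [-0.55,0,-1.1,0,0,0,-1]
    - [-0.49,0,-1.12,0,0,0,-1]
    - [-0.43,0,-1.15,0,0,0,-1]
    - [-0.37,0,-1.17,0,0,0,-1]
    - [-0.31,0,-1.18,0,0,0,-1]
    - [-0.26,0,-1.0,0,0,0,-1]
    - [0,0,0,0,0,0,-1]
    - [0,0,0,0,0,0,-1]

```text
t: 33.8
ee_pos: [456.2, -198.4, 111.0]
eef_rot: [3.126, 0.009, 0.011]
ft_force: [-6.0, 0.4, 0.2]
gripper_width: 11.5
```

move_arm:
  moves:
    - [-0.25,0,-1,0,0,0,-1]
    - [-0.15,0,-1,0,0,0,-1]
    - [-0.1,0,-0.8,0,0,0,-1]
    - [-0.05,0,-0.6,0,0,0,-1]
    - [0,0,0,0,0,0,-1]
    - [0,0,0,0,0,0,-1]

```text
t: 34.3
ee_pos: [451.7, -198.3, 78.8]
eef_rot: [3.126, 0.009, 0.006]
ft_force: [-5.8, -1.2, 1.1]
gripper_width: 11.5
```

move_arm:
  moves:
    - [-0.1,0,-0.6,0,0,0,-1]
    - [0,0,-0.5,0,0,0,-1]
    - [0,0,-0.3,0,0,0,-1]
    - [0,0,0,0,0,0,-1]
    - [0,0,0,0,0,0,-1]

```text
t: 34.72
ee_pos: [451.1, -198.4, 66.3]
eef_rot: [3.126, 0.009, 0.004]
ft_force: [-5.7, -0.3, -1.6]
gripper_width: 11.4
```

move_arm:
  moves:
    - [-0.1,0,-0.3,0,0,0,-1]
    - [0,0,-0.2,0,0,0,-1]
    - [0,0,0,0,0,0,-1]
    - [0,0,0,0,0,0,-1]

```text
t: 35.05
ee_pos: [450.9, -198.4, 62.3]
eef_rot: [3.125, 0.009, 0.006]
ft_force: [-4.1, 1.5, -0.8]
gripper_width: 11.4
```

move_arm:
  moves:
    - [0,0,-0.3,0,0,0,-1]
    - [0,0,-0.2,0,0,0,-1]
    - [0,0,0,0,0,0,-1]
    - [0,0,0,0,0,0,-1]

```text
t: 35.38
ee_pos: [450.9, -198.5, 59.2]
eef_rot: [3.124, 0.009, 0.004]
ft_force: [-3.4, 1.5, -1.7]
gripper_width: 11.5
```

Run:
```python
from h import *
for n in ["side","scene"]:
    im,d,T=shot(n,n[0]+"12");W=cloud(n,d,T)
    m=(W[...,0]>600)&(W[...,0]<670)&(W[...,1]>-330)&(W[...,1]<-70)&(W[...,2]>40)&(W[...,2]<110)
    P=W[m]
    if len(P)>50:
        A=np.c_[P[:,:2],np.ones(len(P))]; k=np.linalg.lstsq(A,P[:,2],rcond=None)[0]; print(n,len(P),k.round(4),np.median(P[:,2]))
```

```text
side 1109 [ 3.10000e-03 -1.40000e-03  7.53669e+01] 77.66108591816567
scene 1823 [ 2.40000e-03 -6.00000e-04  7.48277e+01] 76.45427587205961
```

View pics/s12.png

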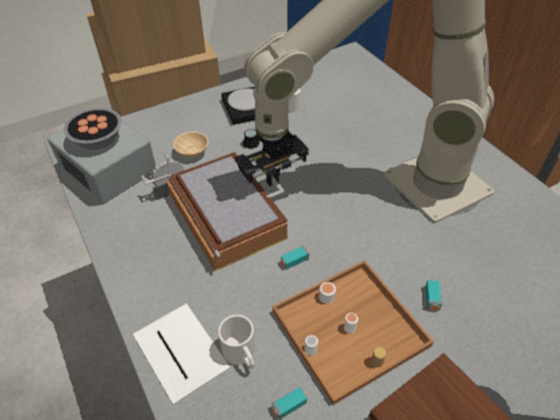

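The board's plane now slopes by about 0.003 at z ≈ 77, so it is flat and shut. I'll press lightly once more, then release and withdraw.

move_arm:
  moves:
    - [0,0,-0.3,0,0,0,-1]
    - [0,0,-0.2,0,0,0,-1]
    - [0,0,0,0,0,0,-1]

```text
t: 35.73
ee_pos: [450.9, -199.1, 56.8]
eef_rot: [3.122, 0.008, 0.002]
ft_force: [-4.3, 2.4, -2.4]
gripper_width: 11.7
```

move_arm:
  moves:
    - [0,0,0,0,0,0,-0.7]
    - [0,0,0,0,0,0,-0.4]
    - [0,0,0,0,0,0,-0.35]
    - [0,0,0,0,0,0,-0.35]
    - [0,0,1,0,0,0,-0.35]
    - [0,0,2,0,0,0,-0.35]
    - [0,0,3,0,0,0,-0.35]
    - [0,0,3.5,0,0,0,-0.35]
    - [0,0,3.5,0,0,0,-0.35]
    - [0,0,3.5,0,0,0,-0.35]
    - [-1,0,3.5,0,0,0,0]
    - [0,0,0,0,0,0,0]
    - [0,0,0,0,0,0,0]

```text
t: 36.82
ee_pos: [445.7, -196.4, 274.9]
eef_rot: [3.119, 0.018, 0.027]
ft_force: [-0.7, 0.9, -1.4]
gripper_width: 39.9
```

Run:
```python
from h import *
for n in ["side","scene","wrist"]:
    im,d,T=shot(n,n[0]+"13");W=cloud(n,d,T)
    m=(W[...,0]>530)&(W[...,0]<670)&(W[...,1]>-330)&(W[...,1]<-70)&(W[...,2]>40)&(W[...,2]<110)
    P=W[m]
    if len(P)>50:
        A=np.c_[P[:,:2],np.ones(len(P))]; k=np.linalg.lstsq(A,P[:,2],rcond=None)[0]; print(n,len(P),k.round(4),np.median(P[:,2]))
```

```text
side 2780 [ 1.00000e-04 -1.30000e-03  7.72292e+01] 77.51213471647372
scene 3574 [-8.00000e-04  1.00000e-03  7.70998e+01] 76.45819456757192
wrist 34944 [-6.00000e-04  1.30000e-03  7.88635e+01] 78.25437810931265
```

View pics/s13.png

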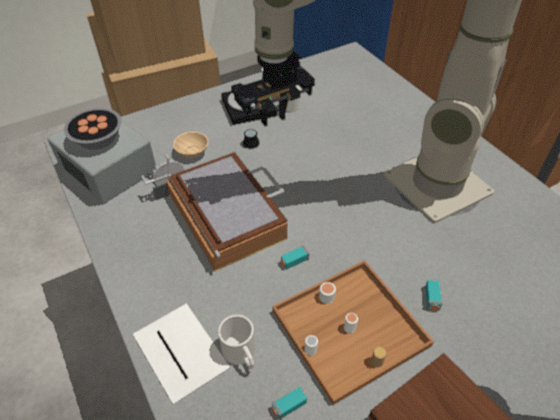

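View pics/w13.png

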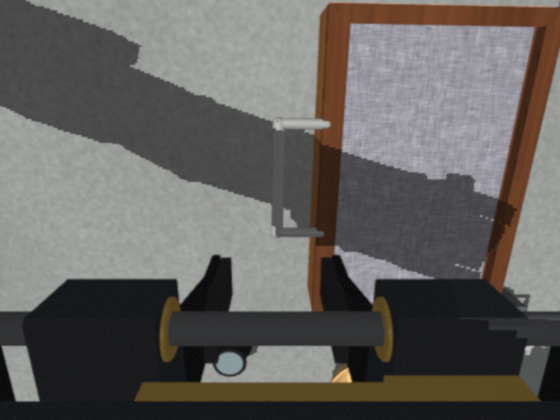

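The scene and wrist views show the board shut flat, with the bar at (278,178) in the wrist view and a slope of 0.001 or less in all three cameras. The robot is clear of everything, and the rolls, mug, magnifier and bowl have not moved. Handing in.

```bash
python3 -c "
from h import *
print(manip.hand_in())"
```

```text
the job is handed in; nothing more can be done
None
```

The job is done and handed in, at about 37 s of the 210 s allowed. `hand_in()` reported no verdict.

- **Board raised:** I lifted it by the bar to about 1.28 rad and let it settle on the top notch, where it stood by itself while I worked.
- **Tubes:** The three square tubes from the drawer now lie flat and lengthwise in bays 0, 1 and 2. The last look before shutting measured them within 1° of the bay direction, with tops near 37 mm. The tube already in bay 3 was left there, and bay 4 is empty.
- **Board shut:** I lifted it to about 1.50 rad and held it there for 1.3 s. It then came down past the 1.22 notch without catching, and I lowered it by hand until shut. After release, its slope is 0.001 or less in all three cameras, at a height of 76 to 78 mm.
- **Left alone:** The last scene picture shows the four round rolls in the drawer. The mug, magnifier, bowl and turquoise look-alikes look unmoved by eye. The gripper was clear of everything.

**Small disagreements:** The cameras differed by about 2 to 5 mm from each other, and the wrist camera read heights about 1.4 mm above the sizes given. Both stayed inside the clearances.

**Not checked:** I did not re-measure the tubes after the board was shut, since it hides them.

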